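# Put the spare-indenter box away in the specimen drawer

## Robot

A 7-joint arm with a two-finger parallel gripper is mounted at the origin on a cart in front of the work surface, level with it; the furniture and walls round the work are solid. World frame = base frame: x ahead of the robot, y to its left, z up, the work surface at z = 0. Lengths are in m, angles in rad, forces in N, time in s.
With the tool pointing down it reaches from about 0.425 to 0.875 m from the base axis. Payload 4.7 kg.
Tool frame: the origin (TCP) lies midway between the tips of the shut fingers; the grasp point (between the pads) lies 19 mm behind it; x points along the fingers, y is the direction in which the jaws open and shut, and the axes are right-handed (so a half turn about x gives the same grasp; the last joint's range is limited). The gripper opens to 85 mm and grips with 20 to 120 N. Pads are 22 mm wide; open, the fingers measure 114 mm over their backs; the gripper's body (76 mm by 85 mm) begins 54 mm behind the grasp point. The pads swing forward as they close: fully open they stand 13 mm farther back than shut.
Start: joints at [-1.15, 0.321, -0.07, 1.45, 0.023, 1.371, -0.057], TCP at [0.257, 0.597, 0.2] pointing down, gripper open.
Joint ranges: [-2.86, 2.86], [-0.3, 2.09], [-1.38, 1.24], [0.06, 2.45], [-1.56, 4.7], [0.09, 2.05], [-2.69, 2.69]. Speed limits (rad/s): [2.57, 2.57, 3.14, 3.14, 3.14, 3.14, 3.14].

## Interface

Orientations are given as [roll, pitch, yaw] about the fixed x, y, z axes, in that order (R = Rz(yaw) Ry(pitch) Rx(roll)).
In Python, from bench import ctrl gives the robot as it stands.
- The arm moves only by the tool send_rows, never from a script. Its argument "moves" is a list of rows, each an object with "offset": the shift along the tool's x, y, z in cm, a list of three; "dr": the turn, a rotation vector about the tool's x, y, z in degrees, a list of three. A call has 1 to 8 rows; each row shifts and turns the pose as measured when the row begins, along the tool's axes as they then stand; what a row does not reach is not made up. A row lasts 1/12 s, in which the tool goes at most 41.7 mm and 7.16 degrees, less where a joint would pass 70% of its speed; a pose out of reach is approached as far as the arm can. A call is refused whole if a number of a shift passes 4.17 or a number of a turn 7.16, either way. A call with a gripper value outside its range is refused whole. "claw" is the opening, from -1 (shut) to 1 (fully open), so that 0 is half open, set as the call begins (left out, the last holds). The fingers move at their own pace and stop on an object; "squeeze" is the grip in N (left out, the last holds). Time passes only in rows, so rows that do not move let the fingers close. It gives the time, the measured TCP pose, the force and the opening at its end, in the units of the state.
- ctrl.observe(): the state, without advancing time (a new reading comes with each control period).
- ctrl.get_image(name): name is "side" or "top"; returns (picture, depth): 400x640x3 uint8, blue, green, red; 400x640 float32, m along the optical axis (not along the pixel's ray), 0 where there is no reading.
- ctrl.get_calibration(name): a dict with "vfov" (degrees; the focal length in pixels is half the picture's height over the tangent of half this angle, whatever the lens; pixels are square), "cx", "cy" (the principal point, pixels), "camera_from_world" (4x4, takes a point from world to camera coordinates). Camera axes: x right, y up, looking along -z (the intrinsics and any distortion apply to the point x, -y, -z); pixel columns grow to the right and rows downward; lengths in m; the calibration is good to about 2 mm. A picture is of the moment at which its call begins. get_calibration takes no time and is no camera call.
- ctrl.close_job(): hands the job in, once; it reports no verdict.
The state is a dict: "time": time; "joint_positions": joint angles; "joint_velocities": joint speeds; "joint_torque": joint torques, N m; "tool_pos": TCP position; "tool_rot": TCP orientation; "wrist_force": force on the tool from outside, world axes, zero at the start; "wrist_torque": the same for the moment, N m; "finger_gap": opening from 0.0 (shut) to 1.0 (fully open).
Only numpy, scipy, OpenCV 4.12 (cv2) and the standard library are available. Lean on these libraries where they do the work, as an engineer would, in place of code of your own. Each camera call takes 0.05 s, during which the arm holds its last target. There are 200 camera calls.

## Task

Put the small blue plastic box away in the empty rear compartment of the open drawer, lying flat on the drawer floor, and let go of it; then slide the drawer fully shut until it has gone past its catch, without slamming it. The three specimens in the drawer's front row are fixed in their rack; leave the loose red and green specimens and the steel slug on the bench where they are.

Things in the scene. Friction and masses are not known exactly. Their poses are not given: they have to be found in the camera images.
- indenter_box: the blue plastic box with a clear flat lid (the lid is fixed shut), 37 (x) x 59 (y, long side) x 21 mm high, about 50 g, loose on the balance's black mat (5 mm thick) in front of the balance (its body begins at about x = 0.50); origin at the centre of its underside, z up. Its body measures 58 mm between the end faces, the lid 60 mm.
- unit: grey metal drawer unit, white fronts, wooden top board, fixed on the bench, 140 deep (x) x 180 wide (y) x 162 mm high; origin on the bench below the middle of its front face; x points into the unit (roughly to the robot's right), z up. Only the lowest drawer moves. The carcass covers all behind x = 0 from z = 50 mm up; the top board (z 142 to 162 mm, 192 wide) juts out to x = -18 mm.
- drawer (a joint): how far the lowest drawer stands open, m: 0 shut, 0.108 at its stop; slides along the unit's -x. It rubs with about 1.5 N; over the last 13 mm a sprung roller catch resists with about 10 N, then draws it home once past its hump at about 6 mm. Left before the hump it is not shut.
- drawer_bay (a point): middle of the floor (18 mm above the bench) of the drawer's empty rear compartment; moves with the drawer, axes as the unit's. Compartment 53 mm in x, 144 mm in y, divider 12 mm high on the -x side, walls 18 mm high at back and sides. Beyond the divider is a 38 mm row with three fixed round specimens 16 mm high. Things up to 31 mm above this floor pass under the carcass.
- drawer_pull (a point): middle of the flat front face of the drawer's dark pull, 36 mm above the bench; a plain bar 80 wide (y) x 14 mm high, 18 mm proud of the white drawer front (12 mm thick, top 50 mm above the bench); axes as the unit's. With the drawer shut this point is 18 mm in front of the unit's front face.
- red_mount: red round specimen mount, 30 mm diameter, 19 mm high, loose bystander; origin at the centre of its underside
- green_mount: green round specimen mount, 30 mm diameter, 22 mm high, loose bystander; origin at the centre of its underside
- steel_slug: plain grey steel slug (short round bar), 32 mm diameter, 20 mm high, loose bystander; origin at the centre of its underside

How it is judged:
By the outcome, as a careful person would: the job done as asked, in the order asked, and still so for the second after the job is handed in, with the robot touching nothing.
It also fails if it takes over 51 s, if anything falls off the work surface, if the arm or the gripper's body presses on something with over 40 N, if the wrist force passes 120 N, or if a joint passes its speed limit or range.

## Working session

There is one attempt and no reset: what is moved stays moved. The work goes in short steps, Python scripts to look and compute and a tool call to move; the robot and the scene stay as the last step left them, time stands still between calls to the robot, and variables do not carry over. Pictures are saved under pics/ and viewed, about 8 in all and at most 12, crops included, and the job is handed in when it is done.

Besides the shell and the picture viewer there is one more tool, called by a JSON object that holds its "name" and its "arguments". send_rows: Moves the arm, as the interface text tells. Its arguments: {"type":"object","properties":{"moves":{"type":"array","items":{"type":"object","properties":{"offset":{"type":"array","items":{"type":"number"}},"dr":{"type":"array","items":{"type":"number"}}}}},"claw":{"type":"number"},"squeeze":{"type":"number"}},"required":["moves"]}

```bash
ls; mkdir -p pics; python3 - <<'E'
from bench import ctrl
import cv2,numpy as np
o=ctrl.observe();print(o['time'],o['tool_pos'],o['tool_rot'],o['finger_gap'],o['wrist_force'])
for n in('side','top'):
    im,d=ctrl.get_image(n);cv2.imwrite(f'pics/{n}0.png',im);np.save(f'{n}0.npy',d)
    c=ctrl.get_calibration(n);print(n,{k:(np.round(v,4).tolist() if k=='camera_from_world' else v) for k,v in c.items()})
E
```

```text
pics
0.0 [0.25698931 0.59637784 0.19911465] [-1.53903837  1.56886484 -1.94582277] 1.0009424298439449 [-0.05224378 -0.27731814 -0.60471003]
side {'vfov': 46.44438784317236, 'cx': 311.9576214449548, 'cy': 196.6137320432418, 'camera_from_world': [[-0.9739, -0.2269, -0.0092, 0.4563], [0.0712, -0.3438, 0.9363, -0.1084], [-0.2156, 0.9112, 0.351, -1.3454], [0.0, 0.0, 0.0, 1.0]]}
top {'vfov': 49.285551940904604, 'cx': 306.34438051763436, 'cy': 195.122665981627, 'camera_from_world': [[0.0412, -0.9991, 0.009, -0.1116], [0.7783, 0.0378, 0.6268, -0.4152], [-0.6266, -0.0188, 0.7791, -0.9414], [0.0, 0.0, 0.0, 1.0]]}
```

View pics/side0.png

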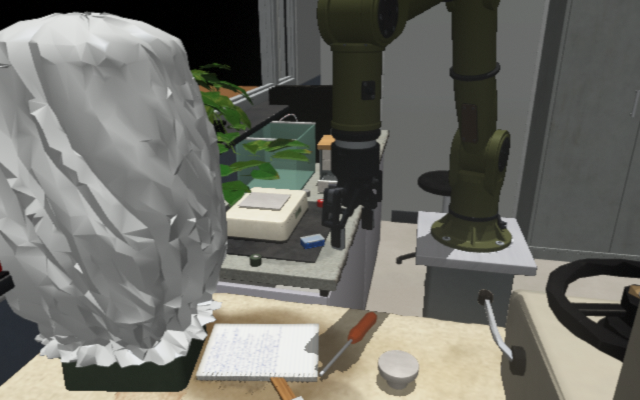

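View pics/top0.png

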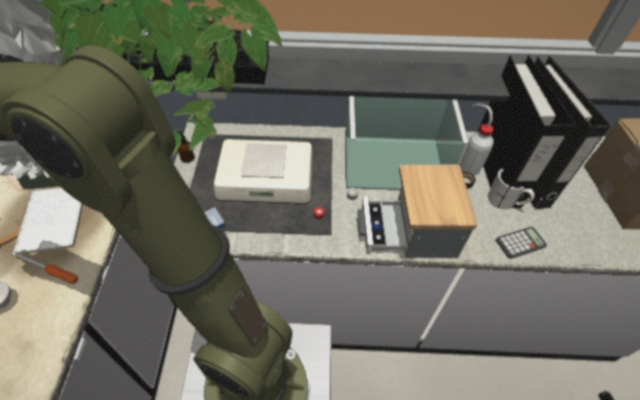

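Side view: the box is at about (312,241), just in front of the balance and next to the gripper. Top view: box partly hidden by the arm at (213,217), red mount (319,212), slug (352,193), and the unit at (435,210) with its drawer open to the left.

```bash
cat > h.py <<'E'
import numpy as np,cv2
from bench import ctrl
def cal(n):
    c=ctrl.get_calibration(n);return 200/np.tan(np.radians(c['vfov']/2)),c['cx'],c['cy'],np.array(c['camera_from_world'])
def cloud(n,d):
    f,cx,cy,M=cal(n);v,u=np.mgrid[:400,:640];P=np.stack([(u-cx)*d/f,-(v-cy)*d/f,-d],-1)
    return (P-M[:3,3])@M[:3,:3]
def ray(n,uv,z):
    f,cx,cy,M=cal(n);uv=np.atleast_2d(uv).astype(float)
    r=np.c_[(uv[:,0]-cx)/f,-(uv[:,1]-cy)/f,-np.ones(len(uv))]@M[:3,:3];o=-M[:3,:3].T@M[:3,3]
    return o+r*((z-o[2])/r[:,2])[:,None]
def proj(n,X):
    f,cx,cy,M=cal(n);p=np.atleast_2d(X)@M[:3,:3].T+M[:3,3]
    return np.c_[cx+f*p[:,0]/-p[:,2],cy-f*p[:,1]/-p[:,2]]
E
python3 - <<'E'
from h import *
for n in('side','top'):
    im=cv2.imread(f'pics/{n}0.png');d=np.load(f'{n}0.npy');W=cloud(n,d);hsv=cv2.cvtColor(im,cv2.COLOR_BGR2HSV)
    H,S,V=cv2.split(hsv);roi=(W[...,2]>-.02)&(W[...,2]<.06)&(W[...,0]>.3)&(W[...,0]<.9)&(abs(W[...,1])<.8)
    for nm,m in dict(blue=(H>95)&(H<125)&(S>90),red=((H<8)|(H>172))&(S>120),green=(H>45)&(H<85)&(S>90)).items():
        k,l,st,ce=cv2.connectedComponentsWithStats((m&roi).astype(np.uint8))
        for i in range(1,k):
            if st[i,4]>8:
                q=W[l==i];print(n,nm,st[i],np.round(np.median(q,0),3),np.round(q.min(0),3),np.round(q.max(0),3))
    # bench plane
    for p in [(340,150),(540,220),(300,245)] if n=='top' else [(300,270)]:print(n,p,W[p[1],p[0]].round(3))
s=cv2.imread('pics/side0.png')[180:280,220:380];t=cv2.imread('pics/top0.png')[130:280,180:500]
cv2.imwrite('pics/c.png',np.vstack([cv2.resize(s,(640,400),interpolation=3)[:240+160],cv2.resize(t,(640,300),interpolation=3)])[:700][100:])
cv2.imwrite('pics/c1.png',cv2.resize(s,(800,500),interpolation=2));cv2.imwrite('pics/c2.png',cv2.resize(t,(800,375),interpolation=2))
E
```

```text
side blue [301 240  24   9 122] [0.424 0.182 0.012] [0.399 0.133 0.002] [0.458 0.199 0.022]
side red [317 200   6   7  32] [ 0.47  -0.11   0.018] [ 0.46  -0.124  0.003] [ 0.478 -0.103  0.025]
side (300, 270) [0.427 0.308 0.002]
top blue [372 222  10   8  41] [ 0.415 -0.283  0.027] [ 0.408 -0.297  0.022] [ 0.433 -0.271  0.034]
top blue [219 224   5   3  10] [0.409 0.137 0.015] [0.407 0.134 0.011] [0.414 0.144 0.019]
top red [313 207  12  12  85] [ 0.46  -0.126  0.021] [ 0.447 -0.142  0.001] [ 0.493 -0.111  0.028]
top red [530 244   5   4  10] [ 0.387 -0.698  0.012] [ 0.381 -0.703  0.008] [ 0.392 -0.693  0.013]
top (340, 150) [ 0.731 -0.19  -0.003]
top (540, 220) [ 0.482 -0.753 -0.004]
top (300, 245) [ 0.366 -0.08  -0.   ]
```

View pics/c1.png

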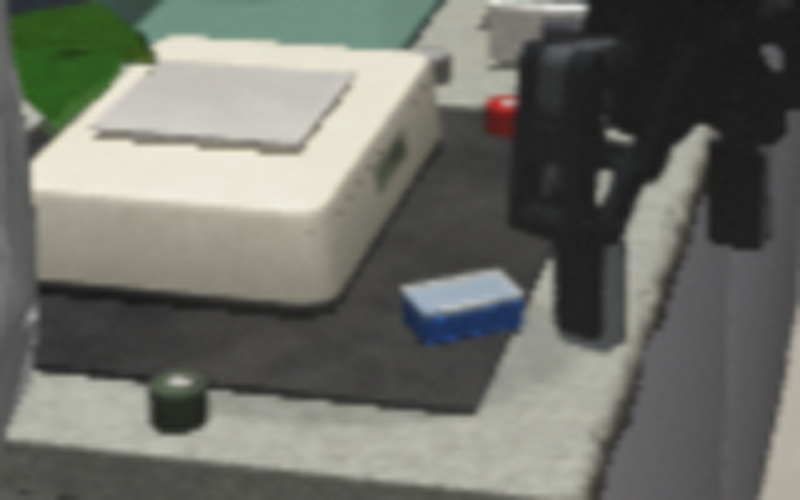

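View pics/c2.png

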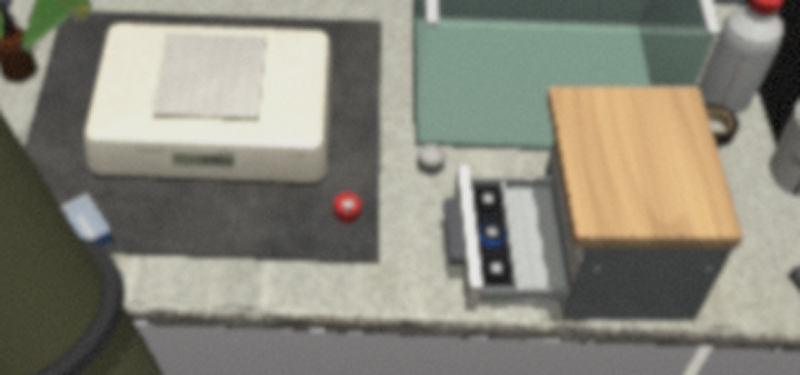

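Crops: the blue box is at side px ≈(312,241) with its long side roughly along world x. The green mount is at side px ≈(255,260). The drawer is open with its rear compartment empty. I'll measure the unit first, then swing the arm out of the way to see the box from above.

```bash
cat >> h.py <<'E'
from scipy.spatial.transform import Rotation as Ro
def R(o): return Ro.from_euler('xyz',o['tool_rot']).as_matrix()
E
python3 - <<'E'
from h import *
o=ctrl.observe();print(R(o).round(3))
im=cv2.imread('pics/top0.png');d=np.load('top0.npy');W=cloud('top',d);hsv=cv2.cvtColor(im,cv2.COLOR_BGR2HSV);H,S,V=cv2.split(hsv)
roi=np.zeros(H.shape,bool);roi[150:270,350:490]=1
m=(roi&(H>5)&(H<25)&(S>60)&(W[...,2]>.13)).astype(np.uint8)
c=max(cv2.findContours(m,0,cv2.CHAIN_APPROX_NONE)[0],key=cv2.contourArea)[:,0]
P=ray('top',c,.162)[:,:2];r=cv2.minAreaRect((P*1000).astype(np.float32));print('board',r,cv2.boxPoints(r).round(1).tolist(),np.median(W[m>0][:,2]))
# white front
m=(roi&(V>170)&(S<40)&(W[...,2]>.03)&(W[...,2]<.07)).astype(np.uint8)
for c in cv2.findContours(m,0,cv2.CHAIN_APPROX_NONE)[0]:
    if cv2.contourArea(c)>15:
        P=ray('top',c[:,0],.05)[:,:2];r=cv2.minAreaRect((P*1000).astype(np.float32));print('front',cv2.boundingRect(c),r,cv2.boxPoints(r).round(1).tolist())
M=cal('top')[3];print('cam',-M[:3,:3].T@M[:3,3])
print(W[190:196,350:355].reshape(-1,3)[::6].round(3))
E
```

```text
[[-0.001  0.396  0.918]
 [-0.002  0.918 -0.396]
 [-1.    -0.002  0.   ]]
board ((423.2717590332031, -410.7062683105469), (201.75369262695312, 161.36924743652344), 2.4264168739318848) [[319.1000061035156, -334.3999938964844], [325.8999938964844, -495.6000061035156], [527.5, -487.0], [520.5999755859375, -325.79998779296875]] 0.1609924984414203
front (363, 196, 10, 49) ((423.76190185546875, -256.3056335449219), (157.1431427001953, 13.79865550994873), 1.7940118312835693) [[345.0, -251.89999389648438], [345.3999938964844, -265.70001220703125], [502.5, -260.70001220703125], [502.1000061035156, -246.89999389648438]]
cam [-0.26218903 -0.1134874   0.99472758]
[[ 0.548 -0.216  0.019]
 [ 0.542 -0.218  0.022]
 [ 0.54  -0.221  0.02 ]
 [ 0.535 -0.224  0.021]
 [ 0.532 -0.227  0.021]]
```

{"name": "send_rows", "arguments": {"moves": [{"offset": [0,0,0],"dr": [0,0,0]}]}}

```text
time: 0.18
tool_pos: [0.2569, 0.5962, 0.1987]
tool_rot: [-1.523, 1.568, -1.929]
wrist_force: [-0.2, -1.0, 0.3]
finger_gap: 1.001
```

```bash
cat >> h.py <<'E'
def target_R(jaw_deg,tilt_deg):
    "tool y at jaw_deg in the world plane, z tool 90 deg clockwise of it; fingers tilted toward tool-z side"
    a=np.radians(jaw_deg);y=np.array([np.cos(a),np.sin(a),0]);x0=np.array([0,0,-1.]);z0=np.cross(x0,y)
    t=np.radians(tilt_deg);x=np.cos(t)*x0+np.sin(t)*z0
    return np.stack([x,y,np.cross(x,y)],1)
def plan(p,Rt,step=3.8,ang=6.8,n=None,o=None):
    o=o or ctrl.observe();R0=R(o);p0=np.array(o['tool_pos']);p=np.array(p,float)
    rv=Ro.from_matrix(R0.T@Rt).as_rotvec();L=np.linalg.norm(p-p0)*100
    n=n or max(1,int(np.ceil(max(L/step,np.degrees(np.linalg.norm(rv))/ang))))
    print('pos',p0.round(4),'left cm',round(L,2),'deg',np.degrees(rv).round(1),'rows',n)
    for i in range(min(n,8)):
        Ri=R0@Ro.from_rotvec(rv*i/n).as_matrix()
        print((Ri.T@(p-p0)*100/n).round(2).tolist(),np.degrees(rv/n).round(1).tolist())
E
python3 - <<'E'
from h import *
plan([.48,-.05,.2],target_R(0,0))
E
```

```text
pos [0.2569 0.5962 0.1987] left cm 68.36 deg [66.7  0.1  0.1] rows 18
[0.0, -2.81, 2.56] [3.7, 0.0, 0.0]
[-0.0, -2.64, 2.73] [3.7, 0.0, 0.0]
[-0.0, -2.45, 2.9] [3.7, 0.0, 0.0]
[-0.0, -2.26, 3.05] [3.7, 0.0, 0.0]
[-0.0, -2.06, 3.19] [3.7, 0.0, 0.0]
[-0.0, -1.85, 3.32] [3.7, 0.0, 0.0]
[-0.0, -1.63, 3.43] [3.7, 0.0, 0.0]
[-0.0, -1.4, 3.53] [3.7, 0.0, 0.0]
```

{"name": "send_rows", "arguments": {"moves": [{"offset": [0,-2.8,2.6],"dr": [3.7,0,0]},{"offset": [0,-2.6,2.7],"dr": [3.7,0,0]},{"offset": [0,-2.4,2.9],"dr": [3.7,0,0]},{"offset": [0,-2.3,3.0],"dr": [3.7,0,0]},{"offset": [0,-2.1,3.2],"dr": [3.7,0,0]},{"offset": [0,-1.8,3.3],"dr": [3.7,0,0]},{"offset": [0,-1.6,3.4],"dr": [3.7,0,0]},{"offset": [0,-1.4,3.5],"dr": [3.7,0,0]}]}}

```text
time: 0.85
tool_pos: [0.3499, 0.3056, 0.1922]
tool_rot: [-1.751, 1.56, -2.68]
wrist_force: [0.6, -1.2, 0.3]
finger_gap: 1.002
```

```bash
python3 - <<'E'
from h import *
plan([.48,-.05,.2],target_R(0,0))
E
```

```text
pos [0.3499 0.3056 0.1922] left cm 37.87 deg [36.8  0.1  0.6] rows 10
[-0.07, -1.09, 3.63] [3.7, 0.0, 0.1]
[-0.08, -0.85, 3.69] [3.7, 0.0, 0.1]
[-0.08, -0.61, 3.74] [3.7, 0.0, 0.1]
[-0.08, -0.37, 3.77] [3.7, 0.0, 0.1]
[-0.08, -0.13, 3.78] [3.7, 0.0, 0.1]
[-0.08, 0.11, 3.78] [3.7, 0.0, 0.1]
[-0.08, 0.36, 3.77] [3.7, 0.0, 0.1]
[-0.08, 0.6, 3.74] [3.7, 0.0, 0.1]
```

{"name": "send_rows", "arguments": {"moves": [{"offset": [-0.1,-1.1,3.6],"dr": [3.7,0,0]},{"offset": [-0.1,-0.9,3.7],"dr": [3.7,0,0]},{"offset": [-0.1,-0.6,3.7],"dr": [3.7,0,0]},{"offset": [-0.1,-0.4,3.8],"dr": [3.7,0,0]},{"offset": [-0.1,-0.1,3.8],"dr": [3.7,0,0]},{"offset": [-0.1,0.1,3.8],"dr": [3.7,0,0]},{"offset": [-0.1,0.4,3.8],"dr": [3.7,0,0]},{"offset": [-0.1,0.6,3.7],"dr": [3.7,0,0]}]}}

```text
time: 1.52
tool_pos: [0.4506, 0.0037, 0.1999]
tool_rot: [-1.486, 1.562, -2.957]
wrist_force: [1.2, -0.4, 0.4]
finger_gap: 1.0
```

```bash
python3 - <<'E'
from h import *
o=ctrl.observe();print(o['time'],o['tool_pos'],o['joint_positions'])
I={}
for n in('side','top'):
    im,d=ctrl.get_image(n);cv2.imwrite(f'pics/{n}1.png',im);np.save(f'{n}1.npy',d);I[n]=im
a=cv2.resize(I['top'][190:250,180:260],(400,300),interpolation=2);b=cv2.resize(I['side'][215:275,275:355],(400,300),interpolation=2)
c=cv2.resize(I['top'][185:265,345:485],(525,300),interpolation=2)
cv2.imwrite('pics/d.png',np.vstack([np.hstack([a,b]),np.hstack([c,np.zeros((300,275,3),np.uint8)])]))
E
```

```text
1.5167 [0.45056034 0.00365976 0.19992164] [-0.59033341 -0.12999204  0.48408534  1.92606958  0.0627064   1.34033515
 -0.02512066]
```

View pics/d.png

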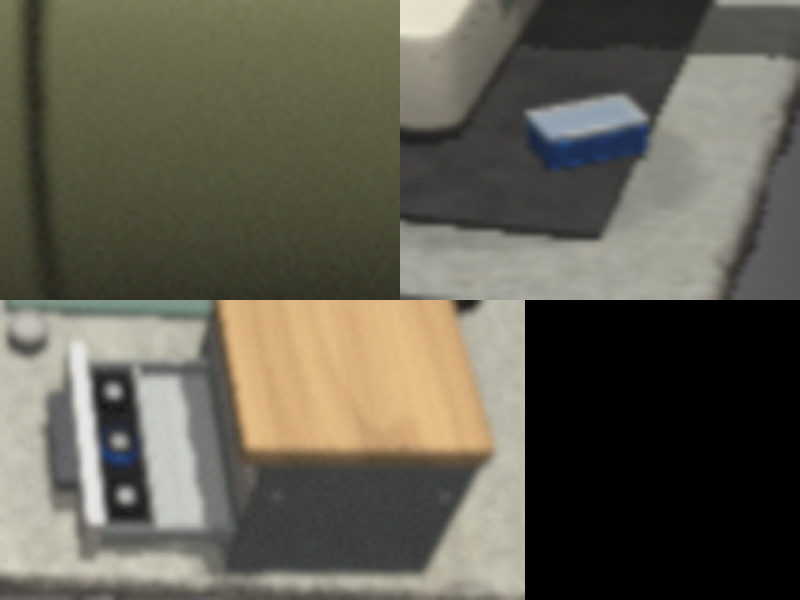

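The side view now shows the whole box: lid corners are about (300,237), (320.6,234), (324.4,238.4) and (304.6,242.6). The arm hides it in the top view. In the drawer, the grey rear compartment lies between the specimen row and the back wall.

```bash
python3 - <<'E'
from h import *
A=ray('side',[(300,237.4),(320.6,234),(324.4,238.4),(304.6,242.6)],.026);print('side lid',A.round(4).tolist(),A.mean(0))
B=ray('top',[(206,212),(216,207.2),(224.2,222.8)],.026);print('top lid',B.round(4).tolist())
im=cv2.imread('pics/side1.png');W=cloud('side',np.load('side1.npy'));H,S,V=cv2.split(cv2.cvtColor(im,cv2.COLOR_BGR2HSV))
roi=np.zeros(H.shape,bool);roi[228:252,295:330]=1
m=(roi&(H>95)&(H<125)&(S>35)&(V>110)).astype(np.uint8);c=max(cv2.findContours(m,0,1)[0],key=cv2.contourArea)
b=(roi&(H>95)&(H<125)&(S>120))
lid=(m>0)&(S<110);c=max(cv2.findContours(lid.astype(np.uint8),0,cv2.CHAIN_APPROX_NONE)[0],key=cv2.contourArea)[:,0]
r=cv2.minAreaRect((ray('side',c,.026)[:,:2]*1000).astype(np.float32));print('lid',lid.sum(),r)
q=W[b];print('blue face',q.min(0).round(3),q.max(0).round(3))
v=q[:,:2]-q[:,:2].mean(0);print('dir',np.degrees(np.arctan2(*np.linalg.svd(v)[2][0][::-1])))
# top0 lid and blue masks
im=cv2.imread('pics/top0.png');H,S,V=cv2.split(cv2.cvtColor(im,cv2.COLOR_BGR2HSV));W0=cloud('top',np.load('top0.npy'))
roi=np.zeros(H.shape,bool);roi[200:232,200:232]=1
l=roi&(V>120)&(W0[...,2]>.008)&(W0[...,2]<.05);c=max(cv2.findContours(l.astype(np.uint8),0,cv2.CHAIN_APPROX_NONE)[0],key=cv2.contourArea)[:,0]
P=ray('top',c,.026)[:,:2]*1000;r=cv2.minAreaRect(P.astype(np.float32));print('toplid',r,cv2.boxPoints(r).round(0).tolist())
# drawer edges in unit frame
im=cv2.imread('pics/top1.png');W=cloud('top',np.load('top1.npy'))
xu=np.array([.036,-.9994]);yu=np.array([.9994,.036]);O=np.array([.4235,-.3495])
for v in (215,222,228):
    print(v,[(u,*np.round(np.r_[(W[v,u,:2]-O)@xu,(W[v,u,:2]-O)@yu,W[v,u,2]]*1000).astype(int).tolist(),im[v,u].tolist()) for u in range(354,412,3)])
E
```

```text
side lid [[0.4609, 0.1757, 0.026], [0.4104, 0.1427, 0.026], [0.3944, 0.168, 0.026], [0.4409, 0.2043, 0.026]] [0.42662252 0.17266223 0.026     ]
top lid [[0.4437, 0.1839, 0.026], [0.4616, 0.1593, 0.026], [0.41, 0.1281, 0.026]]
lid 74 ((427.0426025390625, 177.92056274414062), (55.15553283691406, 27.87484359741211), 34.6011848449707)
blue face [0.162 0.161 0.004] [0.458 1.292 0.578]
dir -77.07835295939226
toplid ((427.4142761230469, 159.0750732421875), (59.33001708984375, 31.183738708496094), 35.98733901977539) [[394.0, 154.0], [413.0, 129.0], [461.0, 164.0], [442.0, 189.0]]
215 [(354, -120, 54, -2, [178, 192, 193]), (357, -112, 54, -1, [133, 142, 143]), (360, -110, 23, 41, [101, 97, 97]), (363, -102, 24, 40, [109, 108, 107]), (366, -95, 18, 49, [218, 221, 221]), (369, -87, 18, 48, [183, 187, 187]), (372, -75, 33, 28, [41, 42, 39]), (375, -66, 35, 25, [40, 38, 35]), (378, -58, 36, 25, [43, 42, 43]), (381, -50, 34, 27, [82, 83, 83]), (384, -40, 40, 19, [193, 199, 196]), (387, -32, 40, 19, [195, 202, 198]), (390, -23, 40, 19, [196, 202, 198]), (393, -14, 43, 15, [194, 200, 196]), (396, -5
[... 955 characters left out ...]
173, 188, 190]), (357, -115, 11, -4, [121, 132, 133]), (360, -114, -21, 44, [94, 96, 94]), (363, -105, -20, 42, [103, 102, 102]), (366, -97, -19, 40, [163, 166, 165]), (369, -91, -25, 49, [225, 227, 226]), (372, -78, -8, 25, [75, 72, 70]), (375, -71, -10, 28, [87, 52, 36]), (378, -63, -11, 30, [89, 52, 39]), (381, -54, -7, 24, [54, 45, 43]), (384, -47, -13, 33, [148, 152, 150]), (387, -36, -2, 17, [195, 201, 196]), (390, -27, 0, 14, [193, 199, 196]), (393, -20, -4, 20, [198, 203, 199]), (396, -12, -2, 18, [177, 182, 178]), (399, -4, -3, 19, [116, 119, 117]), (402, 5, -1, 16, [113, 117, 114]), (405, 4, -23, 48, [72, 76, 74]), (408, 5, -41, 75, [77, 82, 86]), (411, -9, -91, 147, [67, 83, 93])]
```

Side gives a good x (≈0.427) and top a good y (≈0.160); their y values disagree by about 15 mm, because the side view is heavily foreshortened. I'll move a little further right to get a clean top view.

{"name": "send_rows", "arguments": {"moves": [{"offset": [0,0,3.8],"dr": [0,0,0]},{"offset": [0,0,3.8],"dr": [0,0,0]},{"offset": [0,0,3.8],"dr": [0,0,0]},{"offset": [0,0,3.8],"dr": [0,0,0]},{"offset": [0,0,3.8],"dr": [0,0,0]},{"offset": [0,0,3.8],"dr": [0,0,0]}]}}

```text
time: 2.12
tool_pos: [0.4738, -0.2227, 0.1997]
tool_rot: [-1.996, 1.564, 2.826]
wrist_force: [0.5, -0.2, -0.5]
finger_gap: 1.001
```

```bash
python3 - <<'E'
from h import *
o=ctrl.observe();print(o['time'],o['tool_pos'],o['joint_positions'].round(2))
im,d=ctrl.get_image('top');cv2.imwrite('pics/top2.png',im);np.save('top2.npy',d)
W=cloud('top',d);H,S,V=cv2.split(cv2.cvtColor(im,cv2.COLOR_BGR2HSV))
roi=np.zeros(H.shape,bool);roi[200:235,198:240]=1
l=roi&(V>120)&(H>90)&(H<130)&(S>20)&(S<110);c=max(cv2.findContours(l.astype(np.uint8),0,cv2.CHAIN_APPROX_NONE)[0],key=cv2.contourArea)[:,0]
r=cv2.minAreaRect((ray('top',c,.026)[:,:2]*1000).astype(np.float32));print('lid',cv2.boundingRect(c),r,cv2.boxPoints(r).round(0).tolist(),np.median(W[l],0))
cv2.imwrite('pics/e.png',np.hstack([cv2.resize(im[195:245,195:245],(400,400),interpolation=2),cv2.resize(im,(400,250))[:250].repeat(1,0) if 0 else np.pad(cv2.resize(im,(400,250)),((0,150),(0,0),(0,0)))]))
E
```

```text
2.1167 [ 0.47375743 -0.22269471  0.19970461] [-0.37  0.05  0.79  1.78 -0.04  1.33  0.54]Traceback (most recent call last):
  File "<stdin>", line 6, in <module>
ValueError: max() iterable argument is empty
```

The arm still covers the box here, so I'll use the estimate from the first top view plus the side view: centre (0.4265, 0.160), long axis ≈34°.

```bash
python3 - <<'E'
from h import *
plan([.4265,.16,.15],target_R(34,28))
E
```

```text
pos [ 0.4727 -0.2322  0.2001] left cm 39.81 deg [-27.6 -27.3   7.3] rows 11
[0.44, -0.06, -3.59] [-2.5, -2.5, 0.7]
[0.28, 0.09, -3.61] [-2.5, -2.5, 0.7]
[0.13, 0.25, -3.61] [-2.5, -2.5, 0.7]
[-0.02, 0.41, -3.6] [-2.5, -2.5, 0.7]
[-0.17, 0.56, -3.57] [-2.5, -2.5, 0.7]
[-0.32, 0.72, -3.53] [-2.5, -2.5, 0.7]
[-0.46, 0.88, -3.48] [-2.5, -2.5, 0.7]
[-0.6, 1.04, -3.42] [-2.5, -2.5, 0.7]
```

{"name": "send_rows", "arguments": {"moves": [{"offset": [0.3,-0.1,-3.6],"dr": [-2.5,-2.5,0.7]},{"offset": [0.3,0.1,-3.6],"dr": [-2.5,-2.5,0.7]},{"offset": [0.1,0.3,-3.6],"dr": [-2.5,-2.5,0.7]},{"offset": [0,0.4,-3.6],"dr": [-2.5,-2.5,0.7]},{"offset": [-0.2,0.6,-3.6],"dr": [-2.5,-2.5,0.7]},{"offset": [-0.3,0.7,-3.5],"dr": [-2.5,-2.5,0.7]},{"offset": [-0.5,0.9,-3.5],"dr": [-2.5,-2.5,0.7]},{"offset": [-0.6,1.0,-3.4],"dr": [-2.5,-2.5,0.7]}]}}

```text
time: 2.83
tool_pos: [0.442, 0.0469, 0.161]
tool_rot: [0.083, 1.182, -1.053]
wrist_force: [1.0, 0.1, 0.1]
finger_gap: 0.999
```

```bash
python3 - <<'E'
from h import *
plan([.4265,.16,.1],target_R(34,28));print(ctrl.observe()['joint_positions'].round(2))
E
```

```text
pos [0.442  0.0469 0.161 ] left cm 12.94 deg [-8.7 -5.7  2.1] rows 4
[0.41, 0.81, -3.11] [-2.2, -1.4, 0.5]
[0.34, 0.92, -3.08] [-2.2, -1.4, 0.5]
[0.27, 1.04, -3.05] [-2.2, -1.4, 0.5]
[0.21, 1.15, -3.02] [-2.2, -1.4, 0.5]
[-0.74 -0.16  0.21  2.1   0.45  1.23 -0.25]
```

{"name": "send_rows", "arguments": {"moves": [{"offset": [0.4,0.8,-3.1],"dr": [-2.2,-1.4,0.5]},{"offset": [0.3,0.9,-3.1],"dr": [-2.2,-1.4,0.5]},{"offset": [0.3,1.0,-3.0],"dr": [-2.2,-1.4,0.5]},{"offset": [0.2,1.1,-3.0],"dr": [-2.2,-1.4,0.5]},{"offset": [0,0,0],"dr": [0,0,0]}]}}

```text
time: 3.25
tool_pos: [0.4185, 0.1781, 0.0969]
tool_rot: [0.005, 1.081, -0.939]
wrist_force: [-0.0, -0.6, -0.0]
finger_gap: 1.001
```

```bash
python3 - <<'E'
from h import *
plan([.4265,.16,.06],target_R(34,28));print(ctrl.observe()['joint_positions'].round(2))
im,d=ctrl.get_image('side');cv2.imwrite('pics/s3.png',cv2.resize(im[170:270,260:380],(720,600),interpolation=2))
im,d=ctrl.get_image('top');cv2.imwrite('pics/t3.png',im)
E
```

```text
pos [0.4185 0.1781 0.0969] left cm 4.19 deg [ 1.6  0.1 -1. ] rows 2
[2.08, -0.21, -0.02] [0.8, 0.0, -0.5]
[2.09, -0.19, -0.01] [0.8, 0.0, -0.5]
[-0.89  0.03  0.02  2.1   0.52  1.18 -0.49]
```

View pics/s3.png

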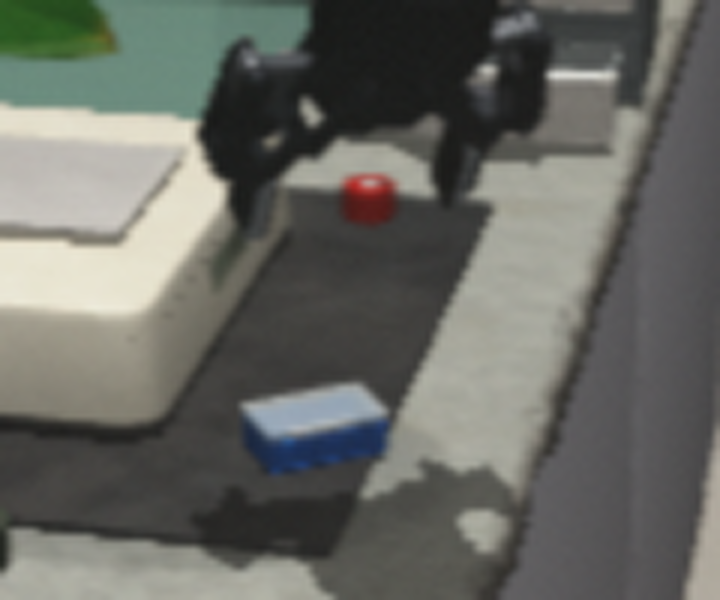

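Gripper open above the box: finger tips at about (302,208) and (335,204), box lid centre at about (312,239), nothing between them. Correcting xy and descending.

```bash
python3 - <<'E'
from h import *
o=ctrl.observe();Rr=R(o);p=np.array(o['tool_pos'])
print('tips',proj('side',[p-.013*Rr[:,0]+s*.0425*Rr[:,1] for s in(1,-1)]).round(1).tolist(),'lid corners at est',proj('side',[np.r_[np.array([.4265,.16])+a*.03*np.array([.829,.559])+b*.0185*np.array([-.559,.829]),.026] for a,b in((1,-1),(-1,-1),(-1,1),(1,1))]).round(1).tolist())
print('top est',proj('top',[np.r_[np.array([.4265,.16])+a*.03*np.array([.829,.559])+b*.0185*np.array([-.559,.829]),.026] for a,b in((1,-1),(-1,-1),(-1,1),(1,1))]).round(1).tolist())
E
```

```text
tips [[300.2, 212.6], [329.8, 207.9]] lid corners at est [[301.0, 235.2], [321.1, 231.8], [326.2, 237.0], [305.6, 240.6]]
top est [[215.2, 207.1], [224.4, 222.2], [211.8, 228.1], [202.9, 212.7]]
```

{"name": "send_rows", "arguments": {"moves": [{"offset": [1.6,-0.15,0],"dr": [0.8,0,-0.5]},{"offset": [1.6,-0.15,0],"dr": [0.8,0,-0.5]},{"offset": [0,0,0],"dr": [0,0,0]},{"offset": [0,0,0],"dr": [0,0,0]}]}}

```text
time: 3.68
tool_pos: [0.4289, 0.1564, 0.0731]
tool_rot: [0.011, 1.079, -0.981]
wrist_force: [0.8, -0.0, -0.5]
finger_gap: 1.004
```

```bash
python3 - <<'E'
from h import *
plan([.4275,.16,.012],target_R(34,28),step=1)
im,d=ctrl.get_image('side');cv2.imwrite('pics/s4.png',cv2.resize(im[190:260,280:350],(600,600),interpolation=2))
o=ctrl.observe();Rr=R(o);p=np.array(o['tool_pos']);print(((proj('side',[p-.013*Rr[:,0]+s*.0425*Rr[:,1] for s in(1,-1)])-[280,190])*600/70).round(0).tolist())
E
```

```text
pos [0.4289 0.1564 0.0731] left cm 6.12 deg [-0.8  0.2  0.1] rows 7
[0.74, 0.01, -0.46] [-0.1, 0.0, 0.0]
[0.74, 0.01, -0.46] [-0.1, 0.0, 0.0]
[0.74, 0.01, -0.46] [-0.1, 0.0, 0.0]
[0.75, 0.01, -0.46] [-0.1, 0.0, 0.0]
[0.75, 0.01, -0.46] [-0.1, 0.0, 0.0]
[0.75, 0.01, -0.46] [-0.1, 0.0, 0.0]
[0.75, 0.01, -0.46] [-0.1, 0.0, 0.0]
[[161.0, 247.0], [413.0, 210.0]]
```

View pics/s4.png

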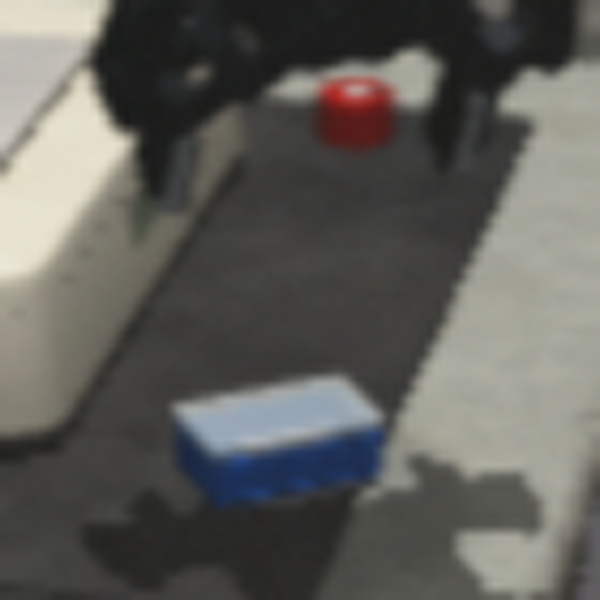

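```bash
python3 - <<'E'
from h import *
o=ctrl.observe();print(o['time'],np.round(o['tool_pos'],4));print(R(o).round(3))
im,d=ctrl.get_image('side');W=cloud('side',d);s=70/600
g=lambda x,y:(round(190+y*s),round(280+x*s))
for nm,pts in dict(f1=[(150,150),(165,190),(180,170),(175,200)],f2=[(450,120),(465,150),(480,120),(455,140)],lid=[(220,420),(270,415),(320,400),(270,430)],face=[(250,475),(320,465)],red=[(355,90)],mat=[(300,250),(250,330),(150,480)],bench=[(480,350)]).items():
    print(nm,[W[g(*q)].round(3).tolist() for q in pts])
E
```

```text
3.7333 [0.4289 0.1562 0.0732]
[[ 0.263  0.837  0.481]
 [-0.393  0.548 -0.739]
 [-0.881  0.005  0.473]]
f1 [[0.454, 0.214, 0.128], [0.452, 0.215, 0.118], [0.446, 0.214, 0.124], [0.45, 0.211, 0.114]]
f2 [[0.374, 0.167, 0.128], [0.42, -0.111, 0.003], [0.365, 0.157, 0.125], [0.372, 0.166, 0.122]]
lid [[0.444, 0.176, 0.023], [0.429, 0.167, 0.023], [0.417, 0.158, 0.023], [0.425, 0.183, 0.025]]
face [[0.432, 0.19, 0.013], [0.413, 0.177, 0.011]]
red [[0.465, -0.118, 0.025]]
mat [[0.461, -0.011, 0.002], [0.462, 0.066, 0.005], [0.465, 0.182, 0.003]]
bench [[0.382, 0.058, -0.001]]
```

Depth confirms the finger mid-line agrees with the TCP, and puts the box centre near (0.428, 0.165). Descending.

{"name": "send_rows", "arguments": {"moves": [{"offset": [0.9,0.05,-0.4],"dr": [0,0,0]},{"offset": [0.9,0.05,-0.4],"dr": [0,0,0]},{"offset": [0.9,0.05,-0.4],"dr": [0,0,0]},{"offset": [0.8,0,-0.4],"dr": [0,0,0]},{"offset": [0.8,0,-0.4],"dr": [0,0,0]},{"offset": [0.5,0,-0.3],"dr": [0,0,0]},{"offset": [0,0,0],"dr": [0,0,0]}]}}

```text
time: 4.37
tool_pos: [0.4329, 0.1571, 0.0167]
tool_rot: [0.022, 1.081, -0.971]
wrist_force: [-0.0, -0.1, 0.3]
finger_gap: 0.999
```

```bash
python3 - <<'E'
from h import *
plan([.4285,.162,.012],target_R(34,28),step=1)
im,d=ctrl.get_image('side');cv2.imwrite('pics/s5.png',cv2.resize(im[190:260,280:350],(600,600),interpolation=2))
E
```

```text
pos [0.4329 0.1571 0.0167] left cm 0.81 deg [-0.9  0.1 -0.2] rows 1
[0.11, -0.1, -0.79] [-0.9, 0.1, -0.2]
```

View pics/s5.png

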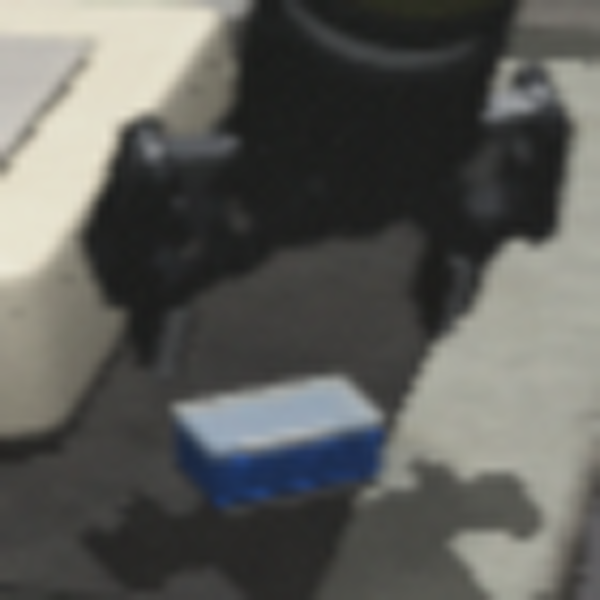

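The box is untouched between the fingers, with tips at about (299,233) and (331,228). They look higher than expected, so I'll check the fingertip height by depth.

```bash
python3 - <<'E'
from h import *
im,d=ctrl.get_image('side');W=cloud('side',d);o=ctrl.observe();Rr=R(o);p=np.array(o['tool_pos'])
T=(W-p)@Rr*1000  # tool frame mm
for nm,(a,b) in dict(f1=(292,304),f2=(325,338)).items():
    for v in range(222,238):
        print(nm,v,[(u,*T[v,u].round(0).astype(int).tolist()) for u in range(a,b) if abs(T[v,u,1])<75 and abs(T[v,u,2])<30 and W[v,u,2]>.012][:6])
E
```

```text
f1 222 [(292, -103, 74, -13), (293, -95, 69, -8), (294, -102, 69, -14), (295, -102, 66, -14), (296, -94, 61, -8), (297, -92, 58, -8)]
f1 223 [(292, -97, 73, -13), (293, -95, 70, -11), (294, -98, 68, -14), (295, -93, 64, -10), (296, -89, 60, -8), (297, -87, 57, -7)]
f1 224 [(292, -93, 73, -13), (293, -93, 70, -13), (294, -93, 68, -13), (295, -89, 64, -11), (296, -86, 60, -9), (297, -87, 58, -10)]
f1 225 [(292, -88, 72, -12), (293, -88, 69, -13), (294, -62, 57, 7), (295, -70, 57, 1), (296, -80, 58, -7), (297, -78, 55, -6)]
f1 226 [(294, -58, 57, 7), (295, -67, 57, -1), (296, -74, 57, -6), (297, -77, 56, -9), (298, -78, 54, -11), (299, -77, 51, -10)]
f1 227 [(294, -55, 57, 5), (295, -65, 58, -2), (296, -70, 57, -6), (297, -71, 55, -8), (298, -69, 51, -6), (299, -76, 51, -12)]
f1 228 [(294, -55, 57, 3), (295, -63, 58, -4), (296, -68, 57, -9), (297, -67, 54, -8), (298, -63, 50, -6), (299, -69, 50, -11)]
f1 229 [(295, -62, 58, -6), (296, -62, 56, -7), (297, -59, 52, -5), (298, -66, 52, -11), (299, -67, 50, -12), (300, -66, 47, -12)]
f1 230 [(295, -56, 57, -5), (296, -55, 54, -5), (297, -57
[... 756 characters left out ...]
333, -67, -47, -9)]
f2 224 [(328, -48, -41, 4), (329, -51, -43, 1), (330, -60, -41, -6), (331, -67, -41, -12), (332, -66, -44, -11), (333, -64, -47, -10)]
f2 225 [(328, -45, -42, 3), (329, -54, -40, -4), (330, -59, -40, -9), (331, -62, -42, -11), (332, -59, -46, -9), (333, -55, -51, -7)]
f2 226 [(328, -43, -41, 1), (329, -48, -42, -3), (330, -55, -41, -9), (331, -59, -42, -12), (332, -61, -44, -14), (333, -49, -53, -5)]
f2 227 [(329, -44, -43, -3), (330, -49, -43, -7), (331, -54, -43, -12), (332, -50, -48, -9)]
f2 228 [(329, -41, -43, -4), (330, -50, -41, -12), (331, -53, -42, -15), (332, -45, -49, -9)]
f2 229 []
f2 230 []
f2 231 []
f2 232 []
f2 233 []
f2 234 []
f2 235 []
f2 236 []
f2 237 []
```

{"name": "send_rows", "arguments": {"moves": [{"offset": [0.6,-0.1,-0.6],"dr": [-0.9,0,0]},{"offset": [0.4,0,-0.6],"dr": [0,0,0]},{"offset": [0,0,0],"dr": [0,0,0]}]}}

```text
time: 4.72
tool_pos: [0.4299, 0.1632, 0.0029]
tool_rot: [0.013, 1.081, -0.963]
wrist_force: [-0.4, -0.5, -0.1]
finger_gap: 0.998
```

```bash
cat > tip.py <<'E'
from h import *
im,d=ctrl.get_image('side');W=cloud('side',d);o=ctrl.observe();Rr=R(o);p=np.array(o['tool_pos'])
T=(W-p)@Rr*1000
H,S,V=cv2.split(cv2.cvtColor(im,cv2.COLOR_BGR2HSV))
v,u=np.mgrid[:400,:640]
fin=(abs(abs(T[...,1])-45)<20)&(abs(T[...,2])<25)&(W[...,2]>.012)&(T[...,0]>-90)&(T[...,0]<30)&~((H>95)&(H<125)&(S>40)&(V>90))
for s in(1,-1):
    q=T[fin&(T[...,1]*s>0)];w=W[fin&(T[...,1]*s>0)]
    if len(q):
        i=np.argsort(q[:,0])[-8:];print(s,q[i].round(0).astype(int).tolist(),w[i][:,2].round(3))
lid=(v>228)&(v<250)&(u>295)&(u<330)&(H>95)&(H<125)&(S>30)&(S<110)&(V>130)
print('lid in world',np.median(W[lid],0).round(4),lid.sum(),'tool',np.median(T[lid],0).round(1))
print(o['time'],p.round(4),o['wrist_force'].round(1),o['finger_gap'])
E
python3 tip.py; python3 -c "
from h import *
plan([.4285,.162,.012],target_R(34,28),step=1)"
```

```text
1 [[-15, 32, 2], [-15, 30, 5], [-13, 33, 7], [-13, 32, 0], [-12, 26, 16], [-11, 33, 5], [-5, 32, 13], [-4, 31, 17]] [0.017 0.019 0.018 0.015 0.022 0.015 0.014 0.015]
-1 [[-47, -41, -7], [-47, -46, -11], [-45, -40, 5], [-43, -41, -1], [-41, -43, -6], [-25, -26, -4], [-23, -26, 1], [-11, -26, 21]] [0.041 0.039 0.045 0.041 0.037 0.024 0.024 0.023]
lid in world [0.4313 0.1732 0.0245] 76 tool [-22.4   6.2   2.8]
4.7667 [0.4301 0.1629 0.0033] [-0.4  0.4  0.7] 1.0010845894866331
pos [0.4301 0.1629 0.0033] left cm 0.89 deg [-0.   0.1 -0.4] rows 1
[-0.77, -0.18, 0.4] [-0.0, 0.1, -0.4]
```

Both fingertips are at z≈0.037, well above the mat, with no contact. Continuing down gently with a small centring shift.

{"name": "send_rows", "arguments": {"moves": [{"offset": [0.5,0.3,-0.3],"dr": [0,0,0]},{"offset": [0.5,0.1,-0.3],"dr": [0,0,0]},{"offset": [0,0,0],"dr": [0,0,0]}]}}

```text
time: 5.02
tool_pos: [0.4338, 0.1666, -0.0089]
tool_rot: [0.016, 1.081, -0.96]
wrist_force: [-0.5, -0.5, 0.2]
finger_gap: 1.001
```

```bash
python3 tip.py
```

```text
1 [[-26, 27, -3], [-25, 26, 8], [-24, 27, 6], [-23, 26, 17], [-21, 27, 14], [-18, 27, 20], [-16, 26, 14], [-14, 27, 20]] [0.013 0.017 0.015 0.019 0.017 0.017 0.013 0.013]
-1 [[-31, -30, 13], [-30, -26, -7], [-30, -28, -10], [-28, -30, 19], [-27, -27, 20], [-27, -28, 23], [-26, -25, -3], [-26, -25, 21]] [0.025 0.015 0.013 0.025 0.025 0.026 0.013 0.024]
lid in world [0.4322 0.1722 0.0245] 73 tool [-32.9   2.8   9. ]
5.0667 [ 0.434   0.1666 -0.0085] [-0.4 -0.3 -0.3] 0.9993451778872352
```

{"name": "send_rows", "arguments": {"moves": [{"offset": [0.6,0.1,0.2],"dr": [0,0,0]},{"offset": [0.6,0.1,0.2],"dr": [0,0,0]},{"offset": [0.2,0,0.1],"dr": [0,0,0]},{"offset": [0,0,0],"dr": [0,0,0]}]}}

```text
time: 5.4
tool_pos: [0.4431, 0.1577, -0.0193]
tool_rot: [0.017, 1.081, -0.96]
wrist_force: [-0.2, -0.5, -0.5]
finger_gap: 0.998
```

```bash
python3 tip.py;python3 - <<'E'
from h import *
im,d=ctrl.get_image('side');cv2.imwrite('pics/s6.png',cv2.resize(im[190:260,280:350],(600,600),interpolation=2))
E
```

```text
1 [[-50, 52, -10], [-49, 50, -3], [-49, 51, -6], [-48, 46, -10], [-48, 53, -5], [-43, 25, 17], [-38, 49, -5], [-36, 25, 5]] [0.021 0.023 0.021 0.019 0.021 0.027 0.013 0.015]
-1 [[-44, -32, 13], [-43, -29, 14], [-40, -43, -1], [-40, -28, 17], [-39, -30, 13], [-39, -30, 21], [-38, -33, 20], [-38, -27, 22]] [0.025 0.025 0.015 0.023 0.021 0.024 0.024 0.024]
lid in world [0.4318 0.1729 0.0245] 76 tool [-48.2  -1.7   2.7]
5.45 [ 0.443   0.1578 -0.0192] [-0.2 -0.5 -0.4] 0.9995752096783779
```

View pics/s6.png

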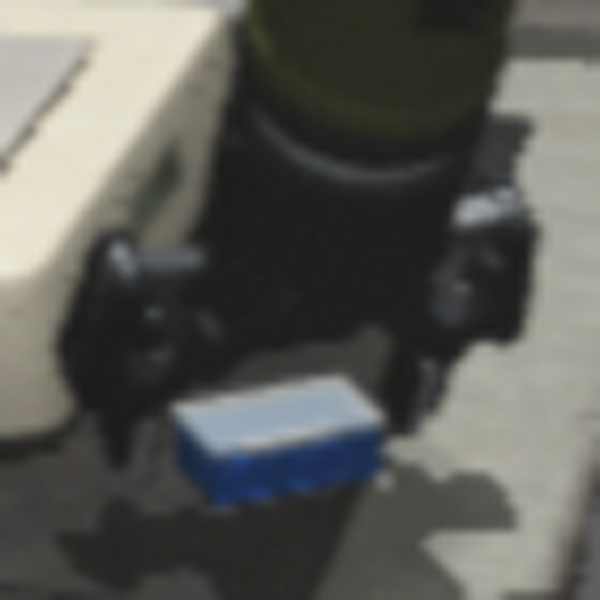

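Fingers straddle the box ends, with tips at about (295,245) and (327,240). Raising 4 mm to allow for the pads' forward swing, then closing.

{"name": "send_rows", "arguments": {"moves": [{"offset": [-0.4,-0.1,0],"dr": [0,0,0]},{"offset": [0,0,0],"dr": [0,0,0]}]}}

```text
time: 5.67
tool_pos: [0.4409, 0.1592, -0.0152]
tool_rot: [0.018, 1.081, -0.959]
wrist_force: [-0.8, 0.9, -0.5]
finger_gap: 0.996
```

{"name": "send_rows", "arguments": {"moves": [{"offset": [0,0,0],"dr": [0,0,0]},{"offset": [0,0,0],"dr": [0,0,0]},{"offset": [0,0,0],"dr": [0,0,0]},{"offset": [0,0,0],"dr": [0,0,0]},{"offset": [0,0,0],"dr": [0,0,0]},{"offset": [0,0,0],"dr": [0,0,0]}], "claw": -1, "squeeze": 30}}

```text
time: 6.17
tool_pos: [0.4409, 0.1606, -0.0142]
tool_rot: [0.022, 1.082, -0.954]
wrist_force: [0.5, 0.5, -0.6]
finger_gap: 0.675
```

```bash
python3 tip.py
```

```text
1 [[-42, 43, -7], [-41, 37, -7], [-41, 40, -6], [-41, 26, -9], [-41, 33, -11], [-38, 29, -10], [-37, 26, -10], [-37, 27, -12]] [0.02  0.019 0.02  0.018 0.017 0.015 0.014 0.013]
-1 [[-43, -27, -7], [-41, -26, -9], [-40, -25, -12], [-39, -30, -9], [-39, -33, -9], [-35, -27, 16], [-34, -29, 13], [-29, -28, 25]] [0.02  0.017 0.015 0.016 0.016 0.024 0.022 0.023]
lid in world [0.433  0.1731 0.0244] 56 tool [-41.5  -0.8   4.5]
6.2167 [ 0.4409  0.1606 -0.0142] [ 0.2  0.1 -0.2] 0.6761170076950215
```

Gap 0.675 (≈57 mm), so the box is gripped across its length. Lifting.

{"name": "send_rows", "arguments": {"moves": [{"offset": [-0.9,0,0.5],"dr": [0,0,0]},{"offset": [-1.8,0,1.0],"dr": [0,0,0]},{"offset": [-1.8,0,1.0],"dr": [0,0,0]},{"offset": [-1.8,0,1.0],"dr": [0,0,0]},{"offset": [-0.9,0,0.5],"dr": [0,0,0]},{"offset": [0,0,0],"dr": [0,0,0]}]}}

```text
time: 6.72
tool_pos: [0.4398, 0.1573, 0.0727]
tool_rot: [0.013, 1.081, -0.962]
wrist_force: [1.0, -0.8, -0.9]
finger_gap: 0.675
```

```bash
python3 - <<'E'
from h import *
im,d=ctrl.get_image('side');W=cloud('side',d);o=ctrl.observe();Rr=R(o);p=np.array(o['tool_pos']);T=(W-p)@Rr*1000
H,S,V=cv2.split(cv2.cvtColor(im,cv2.COLOR_BGR2HSV));v,u=np.mgrid[:400,:640]
roi=(v>190)&(v<250)&(u>280)&(u<345)&(H>95)&(H<125)&(abs(T[...,1])<35)&(abs(T[...,2])<60)&(abs(T[...,0])<90)
for nm,m in dict(lid=roi&(S>25)&(S<100)&(V>130),blue=roi&(S>130)).items():
    q=W[m];t=T[m]
    if len(q)>5:
        a=np.c_[q[:,:2],np.ones(len(q))];pl=np.linalg.lstsq(a,q[:,2],rcond=None)[0]
        print(nm,len(q),'w',np.median(q,0).round(3),q.min(0).round(3),q.max(0).round(3),'tool',np.median(t,0).round(0),'plane',pl[:2].round(2))
print(o['time'],p.round(4),o['wrist_force'].round(1),o['finger_gap'])
cv2.imwrite('pics/s7.png',cv2.resize(im[185:255,280:350],(600,600),interpolation=2))
yu=2.06;plan([.44,-.05,.12],target_R(yu,28))
E
```

```text
lid 64 w [0.431 0.172 0.111] [0.406 0.154 0.109] [0.451 0.197 0.113] tool [-44.   1.   2.] plane [-0.03  0.02]
blue 94 w [0.426 0.181 0.099] [0.403 0.162 0.092] [0.45  0.197 0.107] tool [-37.   2. -11.] plane [-0.34  0.46]
6.7667 [0.4396 0.1573 0.0719] [-0.2 -0.3 -0.5] 0.6745335531979544
pos [0.4396 0.1573 0.0719] left cm 21.28 deg [ 28.3  -0.  -15.4] rows 6
[0.63, -1.93, 2.91] [4.7, -0.0, -2.6]
[0.71, -1.66, 3.05] [4.7, -0.0, -2.6]
[0.78, -1.37, 3.18] [4.7, -0.0, -2.6]
[0.83, -1.07, 3.28] [4.7, -0.0, -2.6]
[0.87, -0.76, 3.35] [4.7, -0.0, -2.6]
[0.9, -0.44, 3.4] [4.7, -0.0, -2.6]
```

View pics/s7.png

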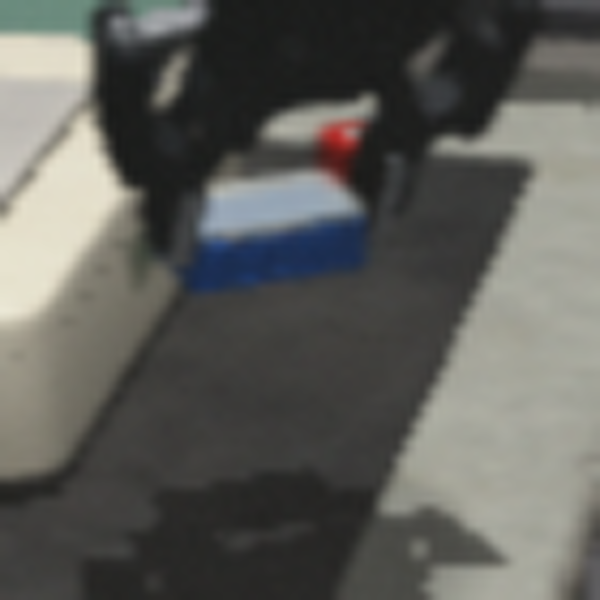

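The box is held level: lid centre is at tool (-44, 1, 2) mm and the underside is 19 mm above the TCP reading. I'll measure the gripper body for clearance and refine the drawer position from depth.

```bash
python3 - <<'E'
from h import *
im,d=ctrl.get_image('side');W=cloud('side',d);o=ctrl.observe();Rr=R(o);p=np.array(o['tool_pos']);T=(W-p)@Rr*1000
m=(abs(T[...,1])<30)&(abs(T[...,2])<60)&(T[...,0]>-190)&(T[...,0]<-45)&(W[...,2]>.1)
q=T[m]
for a in range(-190,-45,10):
    s=q[(q[:,0]>=a)&(q[:,0]<a+10)]
    if len(s):print(a,len(s),'z',np.percentile(s[:,2],[5,50,95]).round(0),'y',s[:,1].min().round(0),s[:,1].max().round(0))
# drawer from the three top depth frames, averaged
D=np.stack([np.load(f'top{i}.npy') for i in(0,1)]).astype(float);W=cloud('top',D.mean(0))
im=cv2.imread('pics/top1.png').astype(int).mean(2)
roi=np.s_[198:246,360:412]
Q=W[roi].reshape(-1,3);G=im[roi].ravel();a=.036
Q2=np.c_[(Q[:,1]-a*(Q[:,0]-.4235)),Q[:,0],Q[:,2],G]   # y corrected for yaw
Q2=Q2[(Q2[:,1]>.37)&(Q2[:,1]<.48)]
for y in np.arange(-.37,-.24,.004):
    s=Q2[(Q2[:,0]>=y)&(Q2[:,0]<y+.004)]
    if len(s):print(round(y+.002,3),len(s),'z',np.percentile(s[:,2],[10,50,90]).round(3),'g',np.median(s[:,3]))
E
```

```text
-190 65 z [-38. -35. -25.] y -28.0 30.0
-180 55 z [-38. -34. -25.] y -25.0 29.0
-170 46 z [-37. -33. -26.] y -27.0 29.0
-160 2 z [-30. -30. -30.] y 20.0 22.0
-150 12 z [-17. -11. -10.] y 15.0 29.0
-140 52 z [-20. -14. -10.] y -30.0 29.0
-130 52 z [-19. -13.  -9.] y -29.0 29.0
-120 45 z [-18. -14.  -9.] y -24.0 30.0
-110 38 z [-17. -11.   8.] y -29.0 30.0
-100 5 z [-17. -15. -10.] y -22.0 28.0
-90 7 z [-13. -10.   1.] y -30.0 -25.0
-80 15 z [-9. -1. 11.] y -29.0 -25.0
-70 13 z [-11.  -0.  12.] y -29.0 -25.0
-60 17 z [-10.  -5.   8.] y -29.0 14.0
-50 49 z [-9. -5.  2.] y -28.0 28.0
-0.36 49 z [0.016 0.021 0.029] g 86.0
-0.356 62 z [0.016 0.018 0.055] g 107.16666666666666
-0.352 157 z [0.017 0.058 0.084] g 80.66666666666667
-0.348 59 z [0.016 0.018 0.161] g 118.0
-0.344 70 z [0.016 0.018 0.161] g 122.5
-0.34 71 z [0.016 0.018 0.162] g 159.66666666666666
-0.336 96 z [0.016 0.083 0.16 ] g 160.5
-0.332 49 z [0.016 0.017 0.019] g 200.33333333333334
-0.328 48 z [0.015 0.017 0.019] g 199.5
-0.324 50 z [0.016 0.017 0.018] g 196.66666666666666
-0.32 42 z [0.015 0.017 0.019] g 198.33333333333334
[... 282 characters left out ...]
g 45.33333333333333
-0.292 44 z [0.024 0.025 0.027] g 50.333333333333336
-0.288 45 z [0.024 0.025 0.034] g 51.0
-0.284 49 z [0.024 0.026 0.035] g 71.66666666666667
-0.28 52 z [0.024 0.026 0.033] g 69.5
-0.276 43 z [0.024 0.025 0.031] g 43.666666666666664
-0.272 45 z [0.024 0.026 0.031] g 63.0
-0.268 37 z [0.023 0.025 0.032] g 134.66666666666666
-0.264 17 z [0.047 0.049 0.05 ] g 185.33333333333334
-0.26 49 z [0.048 0.049 0.05 ] g 218.0
-0.256 54 z [0.048 0.049 0.051] g 227.33333333333334
-0.252 89 z [-0.001  0.043  0.049] g 164.33333333333334
-0.248 53 z [-0.001  0.041  0.043] g 111.0
-0.244 56 z [-0.001  0.041  0.043] g 101.16666666666666
-0.24 51 z [-0.002  0.041  0.043] g 99.33333333333333
```

Top-camera depth gives drawer front inner face y≈-0.2645, divider rear ≈-0.3065, back ≈-0.3595, so the bay centre is ≈(0.4235,-0.333). The carcass face is at ≈-0.3515 and the drawer is about 99 mm open. The side and top cameras disagree by ~10 mm in y, so I'll check the lid in the top camera once over the drawer.

{"name": "send_rows", "arguments": {"moves": [{"offset": [0.3,-1.9,2.9],"dr": [4.7,0,-2.6]},{"offset": [0.5,-1.7,3.1],"dr": [4.7,0,-2.6]},{"offset": [0.7,-1.4,3.2],"dr": [4.7,0,-2.6]},{"offset": [0.9,-1.1,3.3],"dr": [4.7,0,-2.6]},{"offset": [1.1,-0.8,3.3],"dr": [4.7,0,-2.6]},{"offset": [1.3,-0.5,3.3],"dr": [3.0,0,-1.5]}]}}

```text
time: 7.32
tool_pos: [0.4323, -0.0509, 0.1124]
tool_rot: [-0.028, 1.078, -1.528]
wrist_force: [1.3, -0.7, -0.9]
finger_gap: 0.673
```

```bash
python3 - <<'E'
from h import *
plan([.424,-.31,.10],target_R(2.06,28),step=3.4);o=ctrl.observe();print(o['joint_positions'].round(2),o['finger_gap'],o['wrist_force'].round(1))
E
```

```text
pos [ 0.4323 -0.0509  0.1124] left cm 25.95 deg [ 1.9  0.2 -0.2] rows 8
[1.66, -0.32, 2.77] [0.2, 0.0, -0.0]
[1.66, -0.31, 2.77] [0.2, 0.0, -0.0]
[1.66, -0.29, 2.77] [0.2, 0.0, -0.0]
[1.66, -0.28, 2.77] [0.2, 0.0, -0.0]
[1.66, -0.27, 2.77] [0.2, 0.0, -0.0]
[1.66, -0.26, 2.78] [0.2, 0.0, -0.0]
[1.66, -0.24, 2.78] [0.2, 0.0, -0.0]
[1.66, -0.23, 2.78] [0.2, 0.0, -0.0]
[-0.64 -0.01  0.27  2.11  0.49  1.25 -0.5 ] 0.673236239927968 [ 1.3 -0.7 -0.9]
```

{"name": "send_rows", "arguments": {"moves": [{"offset": [1.5,-0.3,2.8],"dr": [0.3,0,0]},{"offset": [1.5,-0.3,2.8],"dr": [0.3,0,0]},{"offset": [1.5,-0.3,2.8],"dr": [0.3,0,0]},{"offset": [1.5,-0.3,2.8],"dr": [0.3,0,0]},{"offset": [1.5,-0.3,2.8],"dr": [0.3,0,0]},{"offset": [1.4,-0.2,2.5],"dr": [0.3,0,0]},{"offset": [0.7,-0.1,1.3],"dr": [0,0,0]},{"offset": [0,0,0],"dr": [0,0,0]}]}}

```text
time: 7.98
tool_pos: [0.4144, -0.2718, 0.1043]
tool_rot: [-0.027, 1.073, -1.572]
wrist_force: [-1.0, 0.3, -0.5]
finger_gap: 0.681
```

```bash
cat > topbox.py <<'E'
from h import *
im,d=ctrl.get_image('top');W=cloud('top',d);H,S,V=cv2.split(cv2.cvtColor(im,cv2.COLOR_BGR2HSV));v,u=np.mgrid[:400,:640]
o=ctrl.observe();p=np.array(o['tool_pos']);T=(W-p)@R(o)*1000
m=(abs(W[...,0]-.42)<.07)&(W[...,1]<-.25)&(W[...,1]>-.42)&(H>92)&(H<128)&(S>25)&(W[...,2]>.02)&(abs(T).max(-1)<90)
print(o['time'],p.round(4),o['wrist_force'].round(1),round(o['finger_gap'],3),'px',m.sum())
for nm,k in dict(lid=m&(S<110)&(V>110),blue=m&(S>=120)).items():
    if k.sum()>4:
        q=W[k];print(nm,k.sum(),np.median(q,0).round(4),np.percentile(q,5,axis=0).round(3),np.percentile(q,95,axis=0).round(3),'tool',np.median(T[k],0).round(1),'px',u[k].min(),u[k].max(),v[k].min(),v[k].max())
k=m&(S<110)&(V>110)
if k.sum()>10:
    z=np.median(W[k][:,2]);c=np.argwhere(k)[:,::-1];r=cv2.minAreaRect((ray('top',c,z)[:,:2]*1000).astype(np.float32));print('rect',r)
plan([.424,-.345,.045],target_R(2.06,28),step=1.2)
cv2.imwrite('pics/t8.png',cv2.resize(im[150:270,330:490],(800,600),interpolation=2))
E
python3 topbox.py
```

```text
8.0333 [ 0.4145 -0.2704  0.104 ] [-1.2 -0.1 -0.9] 0.68 px 237
lid 99 [ 0.411  -0.2707  0.1427] [ 0.385 -0.28   0.139] [ 0.432 -0.255  0.145] tool [-34.   -4.2  19.4] px 370 383 194 213
blue 38 [ 0.4115 -0.2791  0.0307] [ 0.383 -0.292  0.024] [ 0.422 -0.27   0.135] tool [ 70.4  -2.1 -21.4] px 373 380 212 229
rect ((405.3736877441406, -267.251220703125), (61.87596130371094, 23.118032455444336), 11.263886451721191)
pos [ 0.4145 -0.2704  0.104 ] left cm 9.56 deg [-0.2  0.5  1. ] rows 8
[1.09, 0.11, 0.47] [-0.0, 0.1, 0.1]
[1.09, 0.1, 0.47] [-0.0, 0.1, 0.1]
[1.09, 0.1, 0.47] [-0.0, 0.1, 0.1]
[1.09, 0.1, 0.47] [-0.0, 0.1, 0.1]
[1.09, 0.1, 0.48] [-0.0, 0.1, 0.1]
[1.09, 0.09, 0.48] [-0.0, 0.1, 0.1]
[1.09, 0.09, 0.48] [-0.0, 0.1, 0.1]
[1.09, 0.09, 0.48] [-0.0, 0.1, 0.1]
```

View pics/t8.png

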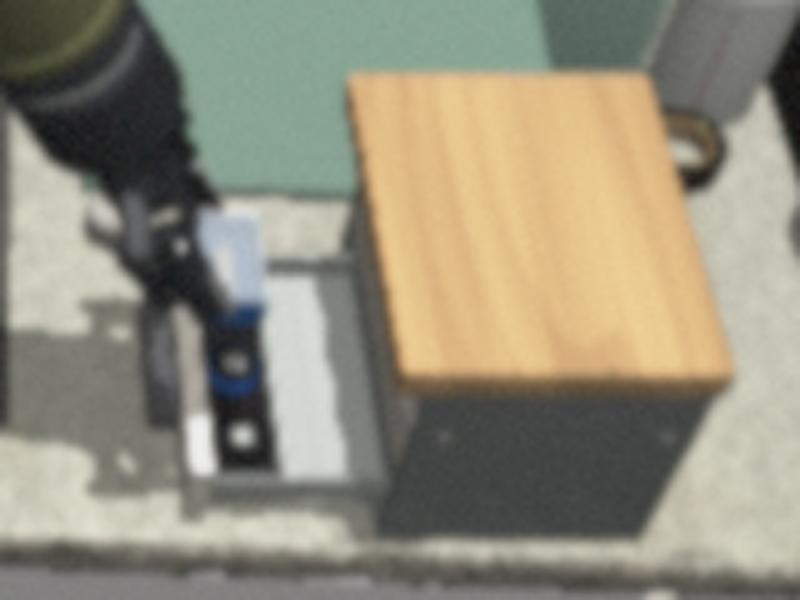

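The top view shows the box over the specimen row. The lid's right edge runs (381.6,193)–(383.2,212), and a finger hides the left part of the lid. I'll use that right edge as the reference for the bay.

```bash
python3 - <<'E'
from h import *
print(ray('top',[(381.6,193),(383.2,212)],.144).round(4).tolist())
print('lid near edge ends',ray('top',[(370.2,192.5),(381.6,193),(374.5,212),(383.2,212.4)],.144).round(4).tolist())
E
```

```text
[[0.438, -0.2821, 0.144], [0.3784, -0.282, 0.144]]
lid near edge ends [[0.4382, -0.2534, 0.144], [0.438, -0.2821, 0.144], [0.3773, -0.2608, 0.144], [0.3771, -0.2819, 0.144]]
```

```bash
python3 - <<'E'
from h import *
plan([.430,-.3135,.05],target_R(2.06,28),step=1.4)
E
```

```text
pos [ 0.4145 -0.2704  0.104 ] left cm 7.08 deg [-0.2  0.5  1. ] rows 6
[1.13, 0.25, 0.21] [-0.0, 0.1, 0.2]
[1.13, 0.25, 0.21] [-0.0, 0.1, 0.2]
[1.13, 0.25, 0.21] [-0.0, 0.1, 0.2]
[1.13, 0.24, 0.21] [-0.0, 0.1, 0.2]
[1.14, 0.24, 0.22] [-0.0, 0.1, 0.2]
[1.14, 0.24, 0.22] [-0.0, 0.1, 0.2]
```

{"name": "send_rows", "arguments": {"moves": [{"offset": [1.1,0.2,0.2],"dr": [0,0.1,0.2]},{"offset": [1.1,0.2,0.2],"dr": [0,0.1,0.2]},{"offset": [1.1,0.2,0.2],"dr": [0,0.1,0.2]},{"offset": [1.1,0.2,0.2],"dr": [0,0.1,0.2]},{"offset": [1.0,0.2,0.2],"dr": [0,0,0]},{"offset": [0,0,0],"dr": [0,0,0]},{"offset": [0,0,0],"dr": [0,0,0]}]}}

```text
time: 8.62
tool_pos: [0.426, -0.2951, 0.0534]
tool_rot: [-0.02, 1.085, -1.545]
wrist_force: [-0.8, -0.0, 0.8]
finger_gap: 0.676
```

```bash
sed -i 's/^plan.*/plan([.430,-.3365,.014],target_R(2.06,28),step=1.0)/' topbox.py; python3 topbox.py
```

```text
8.6667 [ 0.426  -0.2949  0.0533] [ 0.6  0.6 -1.3] 0.675 px 207
lid 100 [ 0.4184 -0.2951  0.0922] [ 0.395 -0.302  0.077] [ 0.445 -0.279  0.096] tool [-34.2  -8.   17.4] px 371 388 203 225
blue 38 [ 0.4142 -0.2851  0.0293] [ 0.396 -0.297  0.024] [ 0.426 -0.273  0.075] tool [ 16.2 -11.4 -20.8] px 372 386 221 229
rect ((406.06109619140625, -288.1717834472656), (38.87877655029297, 77.41749572753906), 72.24435424804688)
pos [ 0.426  -0.2949  0.0533] left cm 5.74 deg [ 0.6 -0.2  0.3] rows 6
[0.9, 0.04, 0.31] [0.1, -0.0, 0.0]
[0.9, 0.04, 0.31] [0.1, -0.0, 0.0]
[0.9, 0.04, 0.31] [0.1, -0.0, 0.0]
[0.91, 0.04, 0.31] [0.1, -0.0, 0.0]
[0.91, 0.04, 0.31] [0.1, -0.0, 0.0]
[0.91, 0.04, 0.31] [0.1, -0.0, 0.0]
```

{"name": "send_rows", "arguments": {"moves": [{"offset": [0.8,0.1,0.5],"dr": [0,0,0]},{"offset": [0.8,0.1,0.5],"dr": [0,0,0]},{"offset": [0.8,0.1,0.4],"dr": [0,0,0]},{"offset": [0.8,0,0.3],"dr": [0,0,0]},{"offset": [0.8,0,0.2],"dr": [0,0,0]},{"offset": [0,0,0],"dr": [0,0,0]},{"offset": [0,0,0],"dr": [0,0,0]}]}}

```text
time: 9.25
tool_pos: [0.4323, -0.3322, 0.0248]
tool_rot: [-0.016, 1.085, -1.539]
wrist_force: [0.5, -0.4, -0.8]
finger_gap: 0.675
```

```bash
sed -i 's/^plan.*/plan([.430,-.3365,.014],target_R(2.06,28),step=1.0);plan([.430,-.3365,.001],target_R(2.06,28),step=.5)/' topbox.py; python3 topbox.py
```

```text
9.3 [ 0.4321 -0.332   0.0248] [-0.1 -0.1 -1.2] 0.68 px 191
lid 80 [ 0.424  -0.3323  0.0635] [ 0.401 -0.34   0.056] [ 0.452 -0.321  0.067] tool [-34.4  -8.3  18. ] px 391 401 208 228
blue 31 [ 0.4133 -0.285   0.0292] [ 0.403 -0.334  0.024] [ 0.422 -0.274  0.052] tool [-25.6 -16.8 -41. ] px 373 399 225 229
rect ((421.7398376464844, -331.2096862792969), (65.81006622314453, 16.778385162353516), 7.974197864532471)
pos [ 0.4321 -0.332   0.0248] left cm 1.18 deg [ 0.7 -0.2  0.1] rows 2
[0.58, -0.11, -0.06] [0.4, -0.1, 0.1]
[0.58, -0.11, -0.06] [0.4, -0.1, 0.1]
pos [ 0.4321 -0.332   0.0248] left cm 2.43 deg [ 0.7 -0.2  0.1] rows 5
[0.46, -0.04, -0.14] [0.1, -0.0, 0.0]
[0.46, -0.04, -0.15] [0.1, -0.0, 0.0]
[0.46, -0.04, -0.15] [0.1, -0.0, 0.0]
[0.46, -0.04, -0.15] [0.1, -0.0, 0.0]
[0.46, -0.04, -0.15] [0.1, -0.0, 0.0]
```

{"name": "send_rows", "arguments": {"moves": [{"offset": [0.4,0,-0.15],"dr": [0,0,0]},{"offset": [0.4,0,-0.15],"dr": [0,0,0]},{"offset": [0.4,0,-0.15],"dr": [0,0,0]},{"offset": [0.4,0,-0.15],"dr": [0,0,0]},{"offset": [0,0,0],"dr": [0,0,0]}]}}

```text
time: 9.72
tool_pos: [0.4328, -0.3335, 0.0064]
tool_rot: [-0.014, 1.086, -1.535]
wrist_force: [0.1, 0.7, 0.3]
finger_gap: 0.676
```

```bash
python3 topbox.py
```

```text
9.7667 [ 0.4329 -0.3335  0.0067] [ 0.6 -0.3 -0.6] 0.67 px 162
lid 76 [ 0.4283 -0.3336  0.0452] [ 0.403 -0.34   0.042] [ 0.449 -0.322  0.049] tool [-34.1  -5.   17.9] px 390 400 213 231
blue 26 [ 0.4122 -0.282   0.0281] [ 0.405 -0.325  0.023] [ 0.423 -0.274  0.034] tool [-43.3 -18.3 -37.3] px 373 398 224 230
rect ((421.6263732910156, -330.9101257324219), (59.00175476074219, 19.5611572265625), 6.468005180358887)
pos [ 0.4329 -0.3335  0.0067] left cm 0.84 deg [ 0.8 -0.2  0. ] rows 1
[-0.51, -0.31, 0.59] [0.8, -0.2, 0.0]
pos [ 0.4329 -0.3335  0.0067] left cm 0.71 deg [ 0.8 -0.2  0. ] rows 2
[0.32, -0.15, -0.01] [0.4, -0.1, 0.0]
[0.32, -0.15, -0.01] [0.4, -0.1, 0.0]
```

{"name": "send_rows", "arguments": {"moves": [{"offset": [0.3,0,0.1],"dr": [0,0,0]},{"offset": [0.2,0,0],"dr": [0,0,0]},{"offset": [0.1,0,-0.1],"dr": [0,0,0]},{"offset": [0,0,0],"dr": [0,0,0]}]}}

```text
time: 10.1
tool_pos: [0.4335, -0.3365, 0.0011]
tool_rot: [-0.012, 1.086, -1.533]
wrist_force: [-0.2, 0.3, -0.5]
finger_gap: 0.679
```

```bash
python3 topbox.py
```

```text
10.15 [ 0.4336 -0.3366  0.0013] [ 0.1  1.2 -0.6] 0.675 px 170
lid 79 [ 0.4269 -0.3363  0.04  ] [ 0.403 -0.343  0.037] [ 0.45  -0.325  0.043] tool [-34.1  -6.9  16.9] px 391 401 213 232
blue 23 [ 0.4132 -0.2813  0.0279] [ 0.41  -0.289  0.023] [ 0.423 -0.274  0.032] tool [-49.4 -17.9 -38. ] px 373 379 224 229
rect ((423.9990539550781, -334.30279541015625), (62.47252655029297, 18.740474700927734), 7.772037029266357)
pos [ 0.4336 -0.3366  0.0013] left cm 1.32 deg [ 0.8 -0.2 -0. ] rows 2
[-0.57, -0.18, 0.28] [0.4, -0.1, -0.0]
[-0.57, -0.18, 0.29] [0.4, -0.1, -0.0]
pos [ 0.4336 -0.3366  0.0013] left cm 0.36 deg [ 0.8 -0.2 -0. ] rows 1
[0.01, -0.36, -0.04] [0.8, -0.2, -0.0]
```

{"name": "send_rows", "arguments": {"moves": [{"offset": [0.15,0,-0.08],"dr": [0,0,0]},{"offset": [0.1,0,-0.05],"dr": [0,0,0]},{"offset": [0,0,0],"dr": [0,0,0]}]}}

```text
time: 10.4
tool_pos: [0.4339, -0.3371, -0.0009]
tool_rot: [-0.011, 1.085, -1.533]
wrist_force: [-0.1, 0.6, 2.2]
finger_gap: 0.675
```

Touching the floor (Fz≈2 N). Releasing.

{"name": "send_rows", "arguments": {"moves": [{"offset": [0,0,0],"dr": [0,0,0]},{"offset": [0,0,0],"dr": [0,0,0]},{"offset": [0,0,0],"dr": [0,0,0]},{"offset": [0,0,0],"dr": [0,0,0]},{"offset": [0,0,0],"dr": [0,0,0]}], "claw": 0.9}}

```text
time: 10.82
tool_pos: [0.4344, -0.337, -0.0009]
tool_rot: [-0.009, 1.085, -1.53]
wrist_force: [-0.2, 0.1, 0.4]
finger_gap: 0.943
```

```bash
python3 topbox.py | head -4
```

```text
10.8667 [ 0.4344 -0.337  -0.0009] [-0.  -0.5 -0. ] 0.953 px 162
lid 80 [ 0.4274 -0.3365  0.0375] [ 0.404 -0.343  0.033] [ 0.453 -0.326  0.041] tool [-34.8  -7.4  17.3] px 391 401 214 230
blue 20 [ 0.4125 -0.2795  0.0277] [ 0.41  -0.286  0.023] [ 0.423 -0.274  0.034] tool [-52.3 -19.1 -37.5] px 373 378 224 229
rect ((426.8363037109375, -334.1065979003906), (53.83436965942383, 18.32924461364746), 6.447441577911377)
```

{"name": "send_rows", "arguments": {"moves": [{"offset": [-0.8,0,0],"dr": [0,0,0]},{"offset": [-1.2,0,0],"dr": [0,0,0]},{"offset": [-2,0,0],"dr": [0,0,0]},{"offset": [-2.5,0,0],"dr": [0,0,0]},{"offset": [-2.5,0,0],"dr": [0,0,0]},{"offset": [-2,0,0],"dr": [0,0,0]},{"offset": [-1,0,0],"dr": [0,0,0]},{"offset": [0,0,0],"dr": [0,0,0]}]}}

```text
time: 11.53
tool_pos: [0.4301, -0.2778, 0.112]
tool_rot: [-0.013, 1.085, -1.536]
wrist_force: [1.5, 1.2, -0.1]
finger_gap: 0.948
```

```bash
sed -i 's/^plan.*//' topbox.py; sed -i 's/&(abs(T).max(-1)<90)/\&(W[...,1]<-.305)/' topbox.py; python3 topbox.py; python3 - <<'E'
from h import *
plan([.424,-.17,.15],target_R(2.06,35))
W=cloud('top',ctrl.get_image('top')[1])
k=(W[...,0]>.405)&(W[...,0]<.44)&(W[...,1]<-.30)&(W[...,1]>-.36)&(W[...,2]<.05);q=W[k]
for y in np.arange(-.36,-.3,.005):
    s=q[(q[:,1]>=y)&(q[:,1]<y+.005)]
    if len(s):print(round(y+.0025,4),len(s),np.percentile(s[:,2],[10,50,90]).round(3))
E
```

```text
11.5833 [ 0.4299 -0.2781  0.1113] [-0.  -0.4  0.8] 0.954 px 190
lid 173 [ 0.4244 -0.3264  0.0375] [ 0.402 -0.342  0.026] [ 0.451 -0.312  0.04 ] tool [89.6 -7.   6.6] px 386 401 214 232
rect ((423.47100830078125, -326.2057189941406), (59.76911544799805, 35.53224563598633), 5.5344719886779785)
pos [ 0.4299 -0.2781  0.1113] left cm 11.5 deg [ 0.7 -7.2  0. ] rows 4
[-2.12, -0.03, -1.94] [0.2, -1.8, 0.0]
[-2.18, -0.03, -1.88] [0.2, -1.8, 0.0]
[-2.24, -0.04, -1.81] [0.2, -1.8, 0.0]
[-2.29, -0.05, -1.73] [0.2, -1.8, 0.0]
-0.3575 27 [0.015 0.019 0.026]
-0.3525 5 [0.014 0.018 0.019]
-0.3475 19 [0.03  0.036 0.039]
-0.3425 18 [0.036 0.038 0.04 ]
-0.3375 22 [0.031 0.037 0.039]
-0.3325 23 [0.035 0.037 0.041]
-0.3275 20 [0.036 0.038 0.04 ]
-0.3225 20 [0.035 0.037 0.04 ]
-0.3175 20 [0.035 0.038 0.04 ]
-0.3125 42 [0.015 0.028 0.04 ]
-0.3075 7 [0.017 0.019 0.029]
-0.3025 26 [0.022 0.027 0.031]
```

The box lies flat inside the bay: lid z ≈0.037–0.038 all over, 60×36 mm rectangle centred at ≈(0.4235,-0.327). Moving in front of the pull and shutting the fingers.

{"name": "send_rows", "arguments": {"moves": [{"offset": [-2.1,0,-1.9],"dr": [0,-1.8,0]},{"offset": [-2.1,0,-1.9],"dr": [0,-1.8,0]},{"offset": [-2.2,0,-1.8],"dr": [0,-1.8,0]},{"offset": [-1.2,0,-1.7],"dr": [0,-1.8,0]},{"offset": [0,0,0],"dr": [0,0,0]},{"offset": [0,0,0],"dr": [0,0,0]},{"offset": [0,0,0],"dr": [0,0,0]},{"offset": [0,0,0],"dr": [0,0,0]}], "claw": -1}}

```text
time: 12.3
tool_pos: [0.4187, -0.1803, 0.1343]
tool_rot: [-0.032, 0.95, -1.564]
wrist_force: [1.0, 0.2, 0.6]
finger_gap: 0.002
```

```bash
cat > shut.py <<'E'
from h import *
o=ctrl.observe();Rr=R(o);p=np.array(o['tool_pos']);print(o['time'],p.round(4),o['finger_gap'],o['wrist_force'].round(1))
for n in('side','top'):
    W=cloud(n,ctrl.get_image(n)[1]);T=(W-p)@Rr*1000
    k=(abs(T[...,1])<25)&(abs(T[...,2])<22)&(T[...,0]>-90)&(T[...,0]<20)&(W[...,2]>.03 if p[2]>.06 else W[...,2]>.012);q=T[k]
    if len(q):
        i=np.argsort(q[:,0])[-12:];print(n,len(q),q[i].round(0).astype(int).tolist(),'minz',np.sort(W[k][:,2])[:4].round(3))
E
python3 shut.py; python3 -c "
from h import *
plan([.424,-.17,.06],target_R(2.06,35),step=1.5)"
```

```text
12.3 [ 0.4187 -0.1803  0.1343] 0.0019499079858672033 [1.  0.2 0.6]
side 131 [[-43, 6, -14], [-43, 2, -14], [-43, 6, -10], [-40, -6, -7], [-40, -3, -11], [-39, 0, -10], [-37, 14, -6], [-37, 6, -13], [-37, 3, -13], [-36, -9, -4], [-36, -3, -13], [-32, 1, -9]] minz [0.155 0.156 0.157 0.157]
top 171 [[-37, -8, 11], [-37, -13, 8], [-36, 4, 14], [-35, -12, -5], [-35, -9, 9], [-34, -7, 12], [-34, -4, 12], [-32, -10, 8], [-31, -7, 10], [-30, -9, -5], [-28, -6, 0], [-27, -6, 8]] minz [0.156 0.157 0.16  0.161]
pos [ 0.4187 -0.1805  0.1345] left cm 7.54 deg [0.4 0.5 1. ] rows 6
[0.91, 0.12, -0.86] [0.1, 0.1, 0.2]
[0.91, 0.11, -0.86] [0.1, 0.1, 0.2]
[0.91, 0.11, -0.86] [0.1, 0.1, 0.2]
[0.91, 0.11, -0.86] [0.1, 0.1, 0.2]
[0.91, 0.1, -0.86] [0.1, 0.1, 0.2]
[0.92, 0.1, -0.85] [0.1, 0.1, 0.2]
```

The shut fingertips sit ~30 mm behind the reported TCP, consistent with the grasp. To push at z≈36 mm I need TCP z ≈0.005, with first contact near TCP y≈-0.243.

```bash
python3 -c "
from h import *
plan([.424,-.195,.005],target_R(2.06,35),step=2)"
```

```text
pos [ 0.4187 -0.1805  0.1345] left cm 13.04 deg [0.4 0.5 1. ] rows 7
[1.63, 0.1, -0.9] [0.1, 0.1, 0.1]
[1.63, 0.1, -0.9] [0.1, 0.1, 0.1]
[1.63, 0.09, -0.9] [0.1, 0.1, 0.1]
[1.63, 0.09, -0.9] [0.1, 0.1, 0.1]
[1.63, 0.08, -0.9] [0.1, 0.1, 0.1]
[1.63, 0.08, -0.89] [0.1, 0.1, 0.1]
[1.63, 0.07, -0.89] [0.1, 0.1, 0.1]
```

{"name": "send_rows", "arguments": {"moves": [{"offset": [1.6,0.1,-0.9],"dr": [0.1,0.1,0.1]},{"offset": [1.6,0.1,-0.9],"dr": [0.1,0.1,0.1]},{"offset": [1.6,0.1,-0.9],"dr": [0.1,0.1,0.1]},{"offset": [1.6,0.1,-0.9],"dr": [0.1,0.1,0.1]},{"offset": [1.6,0.1,-0.9],"dr": [0.1,0.1,0.1]},{"offset": [1.2,0.1,-0.7],"dr": [0.1,0.1,0.1]},{"offset": [0.6,0,-0.3],"dr": [0,0,0]},{"offset": [0,0,0],"dr": [0,0,0]}]}}

```text
time: 13.07
tool_pos: [0.4238, -0.2, 0.0198]
tool_rot: [0.006, 0.963, -1.552]
wrist_force: [0.1, -0.5, 1.0]
finger_gap: 0.0
```

```bash
python3 shut.py; python3 -c "
from h import *
plan([.424,-.235,.005],target_R(2.06,35),step=.6)
im,d=ctrl.get_image('top');cv2.imwrite('pics/t9.png',cv2.resize(im[150:270,330:490],(800,600),interpolation=2))"
```

```text
13.0667 [ 0.4238 -0.2     0.0198] 0.00026483207305375754 [ 0.1 -0.5  1. ]
side 109 [[-43, 15, -7], [-42, 3, -14], [-42, -6, -9], [-41, 11, -10], [-41, -9, -8], [-41, 14, -10], [-41, 4, -9], [-40, -3, -12], [-40, 7, -12], [-39, 1, -11], [-35, 1, -13], [-33, -2, -11]] minz [0.041 0.041 0.045 0.046]
top 144 [[-39, -13, -3], [-38, -11, 9], [-37, -7, 9], [-37, -8, 12], [-35, 2, 14], [-35, -4, 13], [-34, -9, 10], [-34, -10, -3], [-33, -6, 12], [-32, 1, 12], [-32, -9, 6], [-32, -8, 11]] minz [0.046 0.05  0.05  0.051]
pos [ 0.4249 -0.1996  0.021 ] left cm 3.89 deg [-1.2 -0.2  0.4] rows 7
[0.48, -0.02, 0.29] [-0.2, -0.0, 0.1]
[0.48, -0.02, 0.28] [-0.2, -0.0, 0.1]
[0.48, -0.02, 0.28] [-0.2, -0.0, 0.1]
[0.48, -0.03, 0.28] [-0.2, -0.0, 0.1]
[0.48, -0.03, 0.28] [-0.2, -0.0, 0.1]
[0.48, -0.03, 0.28] [-0.2, -0.0, 0.1]
[0.48, -0.03, 0.28] [-0.2, -0.0, 0.1]
```

{"name": "send_rows", "arguments": {"moves": [{"offset": [0.7,0,-0.2],"dr": [0,0,0]},{"offset": [0.7,0,-0.2],"dr": [0,0,0]},{"offset": [0.5,0,0],"dr": [0,0,0]},{"offset": [0.2,0,0.2],"dr": [0,0,0]},{"offset": [0,0,0],"dr": [0,0,0]}]}}

```text
time: 13.63
tool_pos: [0.4287, -0.2096, 0.0035]
tool_rot: [0.022, 0.966, -1.536]
wrist_force: [0.5, -0.1, -1.0]
finger_gap: 0.001
```

```bash
python3 shut.py; python3 -c "
from h import *
plan([.424,-.24,.003],target_R(2.06,35),step=.6)"
```

```text
13.6333 [ 0.4287 -0.2096  0.0035] 0.0007084975792740527 [ 0.5 -0.1 -1. ]
side 108 [[-44, 12, -6], [-44, -11, 5], [-43, -3, -12], [-41, 1, -11], [-40, 8, -11], [-39, -9, -9], [-39, 5, -10], [-38, 1, -13], [-37, 5, -12], [-36, -5, -6], [-36, -2, -11], [-33, 9, -10]] minz [0.025 0.027 0.027 0.027]
top 139 [[-39, 5, 13], [-39, -2, 12], [-39, -10, 9], [-38, -14, 5], [-37, -13, 2], [-35, 0, 13], [-35, 4, 13], [-34, -5, 13], [-34, -7, 9], [-33, -1, 12], [-32, -7, 11], [-32, -9, 8]] minz [0.034 0.034 0.035 0.035]
pos [ 0.4289 -0.2091  0.0036] left cm 3.13 deg [-1.3 -0.4  0. ] rows 6
[0.3, -0.09, 0.42] [-0.2, -0.1, 0.0]
[0.3, -0.09, 0.42] [-0.2, -0.1, 0.0]
[0.3, -0.09, 0.42] [-0.2, -0.1, 0.0]
[0.3, -0.1, 0.42] [-0.2, -0.1, 0.0]
[0.3, -0.1, 0.41] [-0.2, -0.1, 0.0]
[0.3, -0.1, 0.41] [-0.2, -0.1, 0.0]
```

Leading tip edge is at z≈0.036, facing the pull. Pushing horizontally, slowly.

{"name": "send_rows", "arguments": {"moves": [{"offset": [0.3,-0.1,0.4],"dr": [-0.2,0,0]},{"offset": [0.3,-0.1,0.4],"dr": [-0.2,0,0]},{"offset": [0.3,-0.1,0.4],"dr": [-0.2,0,0]},{"offset": [0.3,-0.1,0.4],"dr": [-0.2,0,0]},{"offset": [0.3,0,0.4],"dr": [-0.2,0,0]},{"offset": [0.3,0,0.4],"dr": [-0.2,0,0]},{"offset": [0.3,0,0.4],"dr": [0,0,0]},{"offset": [0.3,0,0.4],"dr": [0,0,0]}]}}

```text
time: 14.4
tool_pos: [0.4267, -0.2519, 0.0024]
tool_rot: [0.003, 0.967, -1.531]
wrist_force: [-0.9, 2.2, 2.1]
finger_gap: -0.005
```

```bash
cat > dr.py <<'E'
from h import *
o=ctrl.observe();p=np.array(o['tool_pos']);print(o['time'],p.round(4),o['wrist_force'].round(1))
im,d=ctrl.get_image('top');W=cloud('top',d);g=im.mean(2);yc=W[...,1]-.036*(W[...,0]-.4235)
k=(W[...,2]>.045)&(W[...,2]<.055)&(g>120)&(W[...,0]>.345)&(W[...,0]<.5)&(yc>-.38)&(yc<-.23)
k&=(W[...,0]<.40)|(W[...,0]>.46)
if k.sum():print('front top',k.sum(),np.percentile(yc[k],[5,50,95]).round(4),'open~',round(np.median(yc[k])+.3575-.012+.012-.0 ,4))
E
python3 dr.py; python3 -c "
from h import *
plan([.424,-.30,.003],target_R(2.06,35),step=.7)"
```

```text
14.4 [ 0.4267 -0.2519  0.0024] [-0.9  2.2  2.1]
front top 140 [-0.2742 -0.2684 -0.2628] open~ 0.0891
pos [ 0.4263 -0.2531  0.0026] left cm 4.7 deg [-0.  -0.4 -0.1] rows 7
[0.38, -0.06, 0.55] [-0.0, -0.1, -0.0]
[0.38, -0.06, 0.55] [-0.0, -0.1, -0.0]
[0.38, -0.06, 0.55] [-0.0, -0.1, -0.0]
[0.38, -0.06, 0.55] [-0.0, -0.1, -0.0]
[0.38, -0.06, 0.55] [-0.0, -0.1, -0.0]
[0.38, -0.06, 0.55] [-0.0, -0.1, -0.0]
[0.38, -0.06, 0.55] [-0.0, -0.1, -0.0]
```

{"name": "send_rows", "arguments": {"moves": [{"offset": [0.33,-0.05,0.5],"dr": [0,0,0]},{"offset": [0.33,-0.05,0.5],"dr": [0,0,0]},{"offset": [0.33,-0.05,0.5],"dr": [0,0,0]},{"offset": [0.33,0,0.5],"dr": [0,0,0]},{"offset": [0.33,0,0.5],"dr": [0,0,0]},{"offset": [0.33,0,0.5],"dr": [0,0,0]},{"offset": [0.33,0,0.5],"dr": [0,0,0]},{"offset": [0.33,0,0.5],"dr": [0,0,0]}]}}

```text
time: 15.12
tool_pos: [0.4285, -0.3033, 0.0027]
tool_rot: [0.007, 0.97, -1.525]
wrist_force: [0.6, 2.3, -1.2]
finger_gap: -0.005
```

```bash
python3 dr.py; python3 -c "
from h import *
plan([.422,-.325,.003],target_R(2.06,35),step=.6)"
```

```text
15.1167 [ 0.4285 -0.3033  0.0027] [ 0.6  2.3 -1.2]
front top 139 [-0.3256 -0.3202 -0.3144] open~ 0.0373
pos [ 0.4278 -0.3049  0.0031] left cm 2.1 deg [ 0.  -0.5 -0.2] rows 4
[0.28, -0.16, 0.41] [0.0, -0.1, -0.1]
[0.28, -0.16, 0.41] [0.0, -0.1, -0.1]
[0.28, -0.16, 0.41] [0.0, -0.1, -0.1]
[0.29, -0.16, 0.41] [0.0, -0.1, -0.1]
```

{"name": "send_rows", "arguments": {"moves": [{"offset": [0.24,-0.05,0.35],"dr": [0,0,0]},{"offset": [0.24,-0.05,0.35],"dr": [0,0,0]},{"offset": [0.2,-0.05,0.3],"dr": [0,0,0]},{"offset": [0.2,0,0.3],"dr": [0,0,0]},{"offset": [0.15,0,0.2],"dr": [0,0,0]},{"offset": [0.15,0,0.2],"dr": [0,0,0]}]}}

```text
time: 15.67
tool_pos: [0.4279, -0.3277, 0.0033]
tool_rot: [0.007, 0.968, -1.525]
wrist_force: [0.1, 1.4, 0.7]
finger_gap: -0.0
```

```bash
python3 dr.py
```

```text
15.6667 [ 0.4279 -0.3277  0.0033] [0.1 1.4 0.7]
front top 129 [-0.3496 -0.3444 -0.3391] open~ 0.0131
```

{"name": "send_rows", "arguments": {"moves": [{"offset": [0.12,0,0.18],"dr": [0,0,0]},{"offset": [0.12,0,0.18],"dr": [0,0,0]},{"offset": [0.12,0,0.18],"dr": [0,0,0]},{"offset": [0.12,0,0.18],"dr": [0,0,0]}]}}

```text
time: 16.05
tool_pos: [0.4282, -0.3321, 0.0025]
tool_rot: [0.005, 0.973, -1.527]
wrist_force: [-4.5, 13.7, 10.1]
finger_gap: 0.001
```

```bash
python3 dr.py
```

```text
16.05 [ 0.4282 -0.3321  0.0025] [-4.5 13.7 10.1]
front top 115 [-0.3526 -0.3477 -0.3429] open~ 0.0098
```

{"name": "send_rows", "arguments": {"moves": [{"offset": [0.14,0,0.22],"dr": [0,0,0]},{"offset": [0.14,0,0.22],"dr": [0,0,0]},{"offset": [0.14,0,0.22],"dr": [0,0,0]},{"offset": [0.14,0,0.22],"dr": [0,0,0]}]}}

```text
time: 16.43
tool_pos: [0.429, -0.3321, 0.0006]
tool_rot: [-0.0, 0.983, -1.526]
wrist_force: [-3.6, 15.5, 9.4]
finger_gap: -0.002
```

```bash
python3 dr.py
```

```text
16.4333 [ 0.429  -0.3321  0.0006] [-3.6 15.5  9.4]
front top 112 [-0.3527 -0.3478 -0.3435] open~ 0.0097
```

{"name": "send_rows", "arguments": {"moves": [{"offset": [0.12,0,0.4],"dr": [0,-0.4,0]},{"offset": [0.12,0,0.4],"dr": [0,-0.4,0]},{"offset": [0.12,0,0.4],"dr": [0,-0.4,0]}]}}

```text
time: 16.73
tool_pos: [0.429, -0.334, 0.0007]
tool_rot: [-0.005, 0.973, -1.526]
wrist_force: [-3.8, 15.8, 8.7]
finger_gap: 0.001
```

```bash
python3 dr.py
```

```text
16.7333 [ 0.429  -0.334   0.0007] [-3.8 15.8  8.7]
front top 100 [-0.3531 -0.3487 -0.3449] open~ 0.0088
```

{"name": "send_rows", "arguments": {"moves": [{"offset": [0.2,0,0.55],"dr": [0,-0.3,0]},{"offset": [0.2,0,0.55],"dr": [0,-0.3,0]},{"offset": [0.2,0,0.55],"dr": [0,-0.3,0]}]}}

```text
time: 17.03
tool_pos: [0.4292, -0.3429, 0.0013]
tool_rot: [-0.01, 0.966, -1.525]
wrist_force: [-3.0, 20.8, 3.9]
finger_gap: 0.001
```

```bash
python3 dr.py
```

```text
17.0333 [ 0.4292 -0.3429  0.0013] [-3.  20.8  3.9]
```

{"name": "send_rows", "arguments": {"moves": [{"offset": [0.05,0,0.1],"dr": [0,0,0]},{"offset": [-0.1,0,-0.2],"dr": [0,0,0]},{"offset": [-0.2,0,-0.3],"dr": [0,0,0]},{"offset": [-0.6,0,-0.9],"dr": [0,0,0]},{"offset": [-1.2,0,-1.8],"dr": [0,0,0]},{"offset": [-1.6,0,-2.4],"dr": [0,0,0]},{"offset": [-1.6,0,-2.4],"dr": [0,0,0]},{"offset": [-1.6,0,-2.4],"dr": [0,0,0]}]}}

```text
time: 17.75
tool_pos: [0.4176, -0.2208, 0.0001]
tool_rot: [-0.015, 0.96, -1.545]
wrist_force: [1.4, 0.8, 0.4]
finger_gap: -0.002
```

{"name": "send_rows", "arguments": {"moves": [{"offset": [-2.4,0,-1.5],"dr": [0,0,0]},{"offset": [-2.4,0,-1.5],"dr": [0,0,0]},{"offset": [-1.5,0,-0.8],"dr": [0,0,0]},{"offset": [0,0,0],"dr": [0,0,0]},{"offset": [0,0,0],"dr": [0,0,0]}]}}

```text
time: 18.17
tool_pos: [0.4145, -0.1433, 0.0308]
tool_rot: [-0.017, 0.959, -1.537]
wrist_force: [0.1, -1.2, -0.2]
finger_gap: 0.0
```

```bash
python3 - <<'E'
from h import *
o=ctrl.observe();print(o['time'],np.round(o['tool_pos'],4),o['wrist_force'].round(1))
im,d=ctrl.get_image('top');W=cloud('top',d);yc=W[...,1]-.036*(W[...,0]-.4235)
k=(W[...,0]>.36)&(W[...,0]<.49)&(yc>-.37)&(yc<-.30)&(W[...,2]<.12)
q=np.c_[yc[k],W[k][:,2],im[k].mean(1)]
for y in np.arange(-.37,-.3,.004):
    s=q[(q[:,0]>=y)&(q[:,0]<y+.004)]
    if len(s):print(round(y+.002,3),len(s),np.percentile(s[:,1],[10,50,90]).round(3),np.median(s[:,2]))
pull=(W[...,2]>.036)&(W[...,2]<.048)&(W[...,0]>.39)&(W[...,0]<.46)&(yc<-.31)&(yc>-.36);print('pull',pull.sum(),np.percentile(yc[pull],[2,50,98]).round(4))
cv2.imwrite('pics/tf.png',np.vstack([cv2.resize(im[130:280,180:500],(640,300),interpolation=2),cv2.resize(im[180:250,360:440],(343,300),interpolation=2) if 0 else np.hstack([cv2.resize(im[180:250,370:445],(320,300),interpolation=2),cv2.resize(ctrl.get_image('side')[0][180:280,220:327],(320,300),interpolation=2)])]))
E
```

```text
18.1667 [ 0.4145 -0.1433  0.0308] [ 0.1 -1.2 -0.2]
-0.368 9 [-0.786 -0.754 -0.725] 53.333333333333336
-0.364 6 [-0.775 -0.747 -0.732] 51.0
-0.36 7 [-0.778 -0.754 -0.729] 58.666666666666664
-0.356 55 [-0.745  0.032  0.06 ] 83.33333333333333
-0.352 258 [0.004 0.052 0.081] 81.66666666666667
-0.348 74 [-0.508  0.04   0.043] 65.66666666666667
-0.344 80 [-0.076  0.002  0.043] 73.5
-0.34 100 [-0.003  0.     0.044] 101.83333333333334
-0.336 114 [-0.004  0.001  0.043] 117.5
-0.332 61 [-0.735 -0.001  0.002] 183.33333333333334
-0.328 63 [-0.004 -0.001  0.002] 191.66666666666666
-0.324 60 [-0.728 -0.001  0.001] 190.83333333333331
-0.32 65 [-0.428 -0.001  0.001] 188.66666666666666
-0.316 65 [-0.729 -0.001  0.001] 187.66666666666666
-0.312 65 [-0.006 -0.001  0.001] 188.33333333333334
-0.308 57 [-0.291 -0.001  0.001] 190.66666666666666
-0.304 66 [-0.733 -0.001  0.001] 194.33333333333334
-0.3 36 [-0.362 -0.001  0.001] 196.5
pull 164 [-0.3539 -0.3446 -0.335 ]
```

View pics/tf.png

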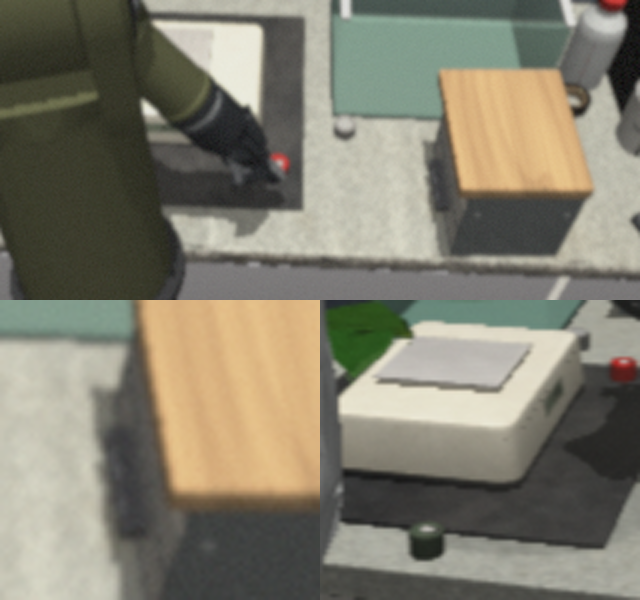

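The drawer is shut: the pull's front edge is at y≈-0.335, about 17 mm proud of the carcass face, and no white front is sticking out. The slug at (352,193) and green mount are in place. I'll lift the arm clear and check red and slug.

{"name": "send_rows", "arguments": {"moves": [{"offset": [-2.4,0,1.6],"dr": [0,0,0]},{"offset": [-3,0,2],"dr": [0,0,0]},{"offset": [-3,0,2],"dr": [0,0,0]},{"offset": [-1.5,0,1],"dr": [0,0,0]},{"offset": [0,0,0],"dr": [0,0,0]},{"offset": [0,0,0],"dr": [0,0,0]}]}}

```text
time: 18.77
tool_pos: [0.4087, -0.1507, 0.1506]
tool_rot: [-0.038, 0.953, -1.572]
wrist_force: [-0.2, -0.0, 0.4]
finger_gap: -0.001
```

```bash
python3 - <<'E'
from h import *
o=ctrl.observe();print(o['time'],np.round(o['tool_pos'],3),o['wrist_force'].round(1))
for n in('side','top'):
    a=cv2.imread(f'pics/{n}0.png');im,d=ctrl.get_image(n)
    for j in(a,im):
        H,S,V=cv2.split(cv2.cvtColor(j,cv2.COLOR_BGR2HSV));m=((H<8)|(H>172))&(S>120);m[:, :300]=0;m[:,335:]=0;m[:190]=0;m[230:]=0
        q=np.argwhere(m);print(n,'red px',len(q),q.mean(0).round(1)[::-1])
    if n=='top':
        df=cv2.absdiff(a,im).max(2);print('slug diff',df[183:203,343:362].mean().round(1),'ref bench diff',df[230:245,300:340].mean().round(1))
        W=cloud('top',d);yc=W[...,1]-.036*(W[...,0]-.4235);k=(W[...,2]>.038)&(W[...,2]<.046)&(W[...,0]>.39)&(W[...,0]<.46)&(yc<-.31)&(yc>-.348);print('pull',np.percentile(yc[k],[50,98]).round(4))
    else: print('green diff',cv2.absdiff(a,im).max(2)[252:268,248:262].mean().round(1))
E
```

```text
18.7667 [ 0.409 -0.151  0.151] [-0.2 -0.   0.4]
side red px 37 [319.5 203.2]
side red px 51 [320.8 203.2]
green diff 6.3
top red px 85 [318.6 212.3]
top red px 86 [318.5 212.5]
slug diff 3.3 ref bench diff 25.0
pull [-0.3409 -0.3352]
```

```bash
python3 -c "
from bench import ctrl
print(ctrl.close_job())"
```

```text
the job is handed in; nothing more can be done
None
```

The blue box is in the drawer's rear compartment and the drawer is shut past its catch. I handed the job in at about 18.9 s of the 51 s allowed.

**Box:** I gripped it end to end with the tool tilted 28°, lowered it until it touched the compartment floor at about 2 N, and let go. With the drawer still open, depth showed the lid level at z ≈ 0.037–0.038 m and the box inside the compartment walls. I could not see it again once the drawer was closed.

**Drawer:** I pushed the pull with closed fingers, slowing before the catch. It stalled at the catch's hump at about 16 N, so I pushed harder to get it past. The highest wrist force I read was about 21 N; I only read it at the end of each move. The pull then stood about 17 mm in front of the unit, against 18 mm expected when shut, and stayed there after the arm backed away.

**Loose items:** The red mount, green mount and steel slug had not moved between the first and last pictures. The arm finished clear, with no contact force.

**Checks that disagreed:**
- **Cameras:** the side and top views differed by about 10 mm in y, so I used the top view for placing.
- **Fingertips:** they appeared about 30 mm behind the reported tool point, so I set heights from depth and contact.

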